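# Load, pin and squeeze shut a hinged drilling jig

## Robot

A 6-joint arm with a two-finger parallel gripper is mounted at the origin on the work surface. World frame = base frame: x ahead of the robot, y to its left, z up, the work surface at z = 0. Lengths are in m, angles in rad, forces in N, time in s.
With the tool pointing down it reaches from about 0.25 to 0.775 m from the base axis. Payload 4 kg.
Tool frame: the origin (TCP) lies at the centre of the arm's flange, where the gripper is bolted on; the fingertips stand ahead of it and the grasp point (between the pads) lies 180 mm ahead of it (robot.tcp_to_tips is the z of the fingertips in the tool frame, in m); z points along the fingers, y is the direction in which the jaws open and shut (so a half turn about z gives the same grasp; the last joint's range is limited). The gripper opens to 94 mm and grips with 3 to 60 N. Pads are 16 mm wide; open, the fingers measure 119 mm over their backs; the gripper's body (75 mm by 177 mm) begins 78 mm behind the grasp point.
Start: joints at [-1.448, 0.087, 1.371, -0, 1.684, -0.103], TCP at [0.123, -0.536, 0.405] pointing down, gripper open.
Joint ranges: [-3.1, 3.1], [-0.76, 2.03], [0.27, 2.55], [-1.08, 4.22], [0.17, 2.65], [-2.57, 2.57]. Speed limits (rad/s): [2.79, 2.79, 3.14, 3.14, 3.14, 3.14].

## Interface

Orientations are given as [roll, pitch, yaw] about the fixed x, y, z axes, in that order (R = Rz(yaw) Ry(pitch) Rx(roll)).
In Python, from bench import robot gives the robot as it stands.
- The arm moves only by the tool move_arm, never from a script. Its argument "increments" is a list that holds one entry, the list of rows, each a list of 7 numbers: the opening, from 0 (shut) to 1 (fully open), then the shift along the tool's x, y, z as a fraction of full scale, then the turn, a rotation vector about the tool's x, y, z as a fraction of full scale. In form: [[[jaw, dx, dy, dz, rx, ry, rz], ...]]. A call has 1 to 8 rows; each row is the pose to reach, as a shift and turn from the pose commanded when the call began, along the tool's axes at that moment; what a row does not reach only later rows make up. Full scale, the value 1, is 0.1 m for a shift and pi/2 rad for a turn. A row lasts 1/12 s, in which the tool goes at most 41.7 mm and 7.16 degrees, less where a joint would pass 70% of its speed; a pose out of reach is approached as far as the arm can. A call with a number of a shift or a turn outside -1 to 1 is refused whole. A call with a gripper value outside its range is refused whole. The fingers move at their own pace and stop on an object; the grip force is fixed at half the most. Time passes only in rows, so rows that repeat a pose let the fingers close. It gives the time, the measured TCP pose, the force and the opening at its end, in the units of the state.
- robot.get_obs(): the state, without advancing time (a new reading comes with each control period).
- robot.snapshot(name): name is "side" or "top" or "wrist"; returns (picture, depth): 400x640x3 uint8, red, green, blue; 400x640 float32, m along the optical axis (not along the pixel's ray), 0 where there is no reading.
- robot.camera_params(name): a dict with "mtx" (3x3 intrinsics, pixels), "R" (3x3) and "t" (3): a world point X has camera coordinates R X + t. Camera axes: x right, y down, z forward; pixel columns grow to the right and rows downward; lengths in m; the calibration is good to about 2 mm. A picture is of the moment at which its call begins: read the wrist's pose just before it. camera_params takes no time and is no camera call; for the wrist camera it gives the pose at the moment of the call.
- robot.close_job(): hands the job in, once; it reports no verdict.
The state is a dict: "time": time; "joint_positions": joint angles; "qvel": joint speeds; "joint_torque": joint torques, N m; "tool_pos": TCP position; "ee_rot": TCP orientation; "wrist_force": force on the tool from outside, world axes, zero at the start; "wrist_torque": the same for the moment, N m; "width": finger opening in m.
Only numpy, scipy, OpenCV 4.12 (cv2) and the standard library are available. Lean on these libraries where they do the work, as an engineer would, in place of code of your own. Each camera call takes 0.05 s, during which the arm holds its last target.

## Task

Get the drilling jig ready for the drill: stand the two loose wooden handle blanks upright in its two empty grooves, making a neat row with the one already there, then swing the loose half shut on all three. Take the steel locking pin from the drill stand and push it down through the aligned lug holes until its knob rests on the top lug. Finally grip the two closed halves between the fingers, squeeze them firmly together and finish while still squeezing; leave everything else on the bench where it is.

Things in the scene. Friction and masses are not known exactly. Their poses are not given: they have to be found in the camera images.
- jig: plywood board of the hinged drilling jig, screwed to the bench, 140 (x) x 250 (y) x 12 mm; origin under its centre. The jig's +y points from the lugs to the hinge, +x from the loose half to the fixed half (turned up to 0.3 rad). Shut, the two brown wooden halves stand along y either side of x = 0, 58 mm over their outer faces (x -29 to +29 mm), tops 57 mm above the bench
- fixed_half: the jig half that does not move, on the jig's +x side, 160 mm long, with two steel lugs; its outer face is at the jig's x = +29 mm, 12 to 57 mm above the bench, clear to grip. Same origin and axes as jig
- loose_half (a joint): angle in rad of the loose half about its upright hinge: 0 is shut on the blanks (it can go about 0.01 below), growing as its free end swings to the jig's -x side, at most 1.75. Starts well open. No spring: a stiff hinge (0.12 N m) leaves it where it is pushed
- hinge (a point): on the axis of the upright hinge, 57 mm above the bench, at the jig's x = 0
- loose_outer (a point): point on the loose half's flat outer face, 140 mm along the half from the hinge, 40 mm above the bench: the place to push it shut. The face lies 29 mm outside the hinge axis, from 13.5 to 57 mm above the bench; the half runs from 9 to 169 mm from the hinge. Its x axis is the face's normal into the jig, its y axis runs along the half to the hinge
- groove_0 (a point): floor centre, 12 mm above the bench, of the blank's place nearest the hinge (45 mm from its axis). A blank fully in has its axis here, half in each half's groove: half-hexagons 13 mm deep, 30 mm wide at the mouth, open at the top; a blank stands out 40 mm above the halves. One blank already stands here at the start
- groove_1 (a point): the same for the middle place, 91 mm from the hinge axis; empty at the start
- groove_2 (a point): the same for the place nearest the lugs, 137 mm from the hinge axis; empty at the start
- lug_hole (a point): centre of the mouth of the hole in the fixed half's upper steel lug, 57 mm above the bench, 187 mm from the hinge. Lugs are 38 x 34 x 6 mm with upright 13 mm holes: the fixed half's tops are at 57 and 37 mm above the bench, and the loose half's comes between them (top at 47 mm) when shut
- blank_0_mid (a point): loose handle blank: plain turned wooden cylinder standing on end, 26 mm in diameter and 85 mm tall, light wood, 35 g; this point is its centre, half-way up (42.5 mm above its foot); z is its long axis. Starts standing on the bench on the left
- blank_1_mid (a point): loose handle blank: plain turned wooden cylinder standing on end, 26 mm in diameter and 85 mm tall, light wood, 35 g; this point is its centre, half-way up (42.5 mm above its foot); z is its long axis. Starts standing on the bench on the left. The blanks are interchangeable
- blank_2_mid (a point): handle blank: plain turned wooden cylinder standing on end, 26 mm in diameter and 85 mm tall, light wood, 35 g; this point is its centre, half-way up (42.5 mm above its foot); z is its long axis. Already in its place: stands in groove_0 against the fixed half
- pin_knob (a point): centre of the knob of the upright steel locking pin, 70 g: knob 20 mm in diameter, 36 mm tall (underside 18 mm below this point); below it a shaft 10 mm in diameter, 40 mm long, its last 8 mm tapering to 5 mm. Starts in the drill stand's front hole, knob resting on the stand's top 46 mm above the bench, drill bits 36 mm behind it
- drill_stand: medium-brown wooden block 70 (x) x 110 (y) x 46 mm tall, fixed to the bench on the right, with a row of upright drill bits along its +x edge (up to 91 mm above the bench) and the locking pin in a 43 mm deep, 13 mm hole 15 mm from its centre on the -x side; origin under its centre
- jar_small: small amber glass jar with a metal lid, 68 mm across, 95 mm tall; a bystander to be left where it is
- jar_large: green glass jar with a brass lid, 84 mm across, 125 mm tall; a bystander to be left where it is
- tin: bare metal tin, 60 mm across, 70 mm tall; a bystander to be left where it is
- mug: white mug, 76 mm across, 85 mm tall; a bystander to be left where it is
- hammer: hammer lying flat, 260 mm long, about 40 mm high at the head; a bystander to be left where it is
- screwdriver: screwdriver lying flat, 200 mm long; a bystander to be left where it is
- offcut: offcut of light wood lying flat, 90 x 45 x 30 mm; a bystander to be left where it is
Not all that is in view belongs to the job. There is more than one size of the drill_stand; the job needs the middle-sized.

How it is judged:
By the outcome, as a careful person would: the job done as asked, in the order asked, and still so for the second after the job is handed in, while the arm keeps its last pose, push and grip.
It also fails if it takes over 72 s, if anything falls off the work surface, if the arm or the gripper's body presses on something with over 40 N, if the wrist force passes 120 N, or if a joint passes its speed limit or range.

## Working session

There is one attempt and no reset: what is moved stays moved. The work goes in short steps, Python scripts to look and compute and a tool call to move; the robot and the scene stay as the last step left them, time stands still between calls to the robot, and variables do not carry over. Pictures are saved under pics/ and viewed, and the job is handed in when it is done.

Besides the shell and the picture viewer there is one more tool, called after "Emit:" as name(argument=value, ...) on one line, values as JSON. move_arm: Moves the arm, as the interface text tells. Its arguments: {"type":"object","properties":{"increments":{"type":"array","items":{"type":"array","items":{"type":"array","items":{"type":"number","minimum":-1,"maximum":1}}}}},"required":["increments"]}

```bash
ls; mkdir -p pics; python3 - <<'E'
from bench import robot
import cv2,numpy as np
print(robot.get_obs())
for n in ("top","side"):
    p,d=robot.snapshot(n); cv2.imwrite(f"pics/{n}0.png",p[:,:,::-1]); np.save(f"pics/{n}0.npy",d)
    c=robot.camera_params(n); print(n,c); np.savez(f"pics/{n}_cam.npz",**c)
print(robot.tcp_to_tips)
E
```

```text
pics
{'time': 0.0, 'joint_positions': array([-1.44811081e+00,  8.79534167e-02,  1.37225761e+00, -4.40516026e-06,
        1.68357088e+00, -1.03066899e-01]), 'qvel': array([ 6.55406717e-04, -3.72764704e-04, -3.16012791e-04, -3.24732004e-04,
        6.97584721e-05,  1.66781598e-04]), 'joint_torque': array([-4.17689935e-04, -3.40176451e+01, -3.02432227e+01,  7.18298508e-02,
        3.29120317e-02, -1.85511258e-04]), 'tool_pos': array([ 0.12311087, -0.53593121,  0.40350285]), 'ee_rot': array([-3.13941457e+00, -2.20884965e-04,  2.25751684e-01]), 'wrist_force': array([ 0.53602277, -0.26423343, -0.5402567 ]), 'wrist_torque': array([-0.04084823,  0.03188189,  0.00179301]), 'width': 0.09403858724599971}
top {'mtx': array([[504.94770753,   0.        , 318.21562818],
       [  0.        , 504.94770753, 191.3785491 ],
       [  0.        ,   0.        ,   1.        ]]), 'R': array([[ 0.01112006, -0.99977737,  0.01793212],
       [-0.99395176, -0.0130111 , -0.10904412],
       [ 0.10925316, -0.01661109, -0.99387515]]), 't': array([-0.02459338,  0.5598021 ,  1.62154285])}
side {'mtx': array([[513.60521147,   0.        , 312.86353725],
       [  0.        , 513.60521147, 197.31273928],
       [  0.        ,   0.        ,   1.        ]]), 'R': array([[-0.71519922, -0.69846987, -0.02509807],
       [-0.35849091,  0.39743016, -0.84470914],
       [ 0.59997861, -0.59513789, -0.53463685]]), 't': array([0.39028911, 0.24532542, 1.28059876])}
0.1992
```

View pics/top0.png

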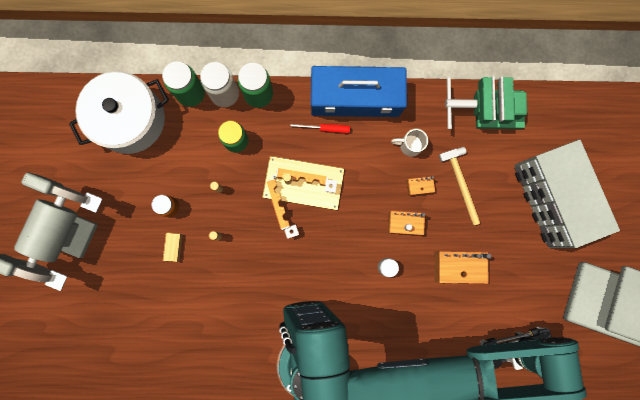

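View pics/side0.png

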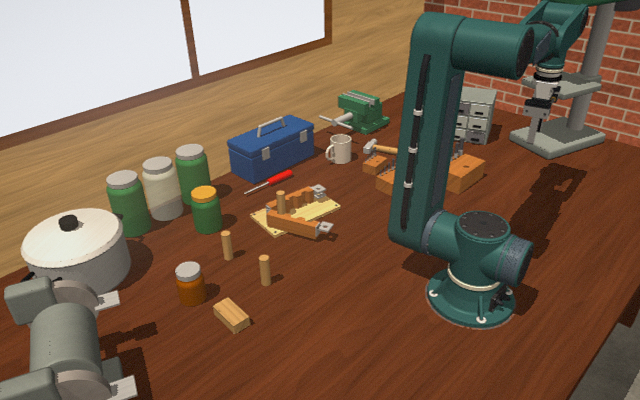

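The top view shows blanks standing at about (215,186) and (213,236). The jig is at (303,185), with its loose half swung open towards (283,210) and its lugs at (332,186) and (291,231). There are three candidate stands: small (421,186), middle (408,222) and large (464,267). I'll check them in close crops.

```bash
python3 - <<'E'
import cv2
p=cv2.imread("pics/top0.png")
cv2.imwrite("pics/c1.png",cv2.resize(p[145:250,250:360],None,fx=7,fy=5.7*7/5.7*0.8,interpolation=cv2.INTER_CUBIC)) if 0 else cv2.imwrite("pics/c1.png",cv2.resize(p[150:245,255:355],None,fx=6,fy=6,interpolation=cv2.INTER_CUBIC))
cv2.imwrite("pics/c2.png",cv2.resize(p[165:295,375:500],None,fx=4,fy=4,interpolation=cv2.INTER_CUBIC))
cv2.imwrite("pics/c3.png",cv2.resize(p[170:250,190:240],None,fx=7,fy=7,interpolation=cv2.INTER_CUBIC))
E
```

```text
(no output)
```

View pics/c1.png

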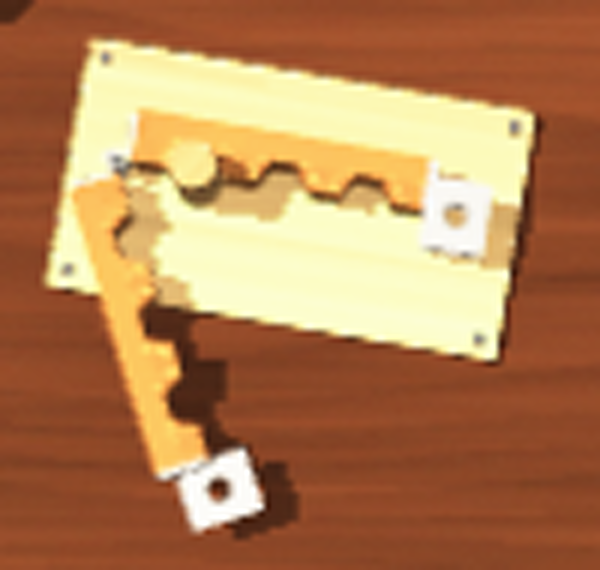

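View pics/c2.png

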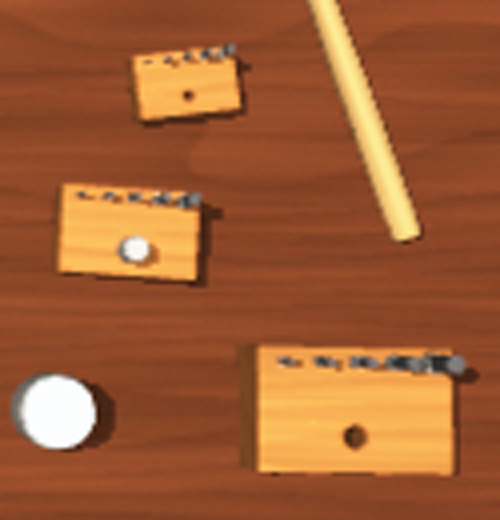

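View pics/c3.png

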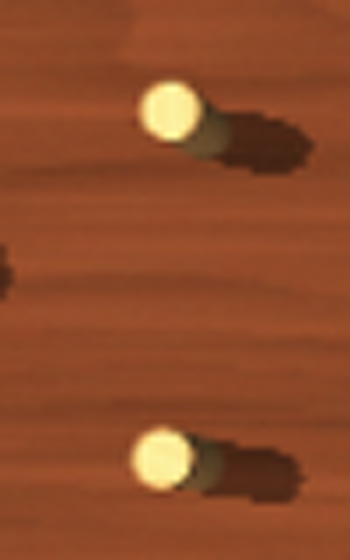

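```bash
cat > h.py <<'E'
import numpy as np
def cam(n):
    c=np.load(f"pics/{n}_cam.npz"); return c["mtx"],c["R"],c["t"]
def ray(c,uv,z):
    K,R,t=c; d=R.T@np.linalg.inv(K)@np.array([uv[0],uv[1],1.]); o=-R.T@t
    return o+d*(z-o[2])/d[2]
def crop(uv,x0,y0,f): return (x0+(uv[0]+.5)/f-.5, y0+(uv[1]+.5)/f-.5)
E
python3 - <<'E'
from h import *
np.set_printoptions(precision=4,suppress=True)
c=cam("top"); 
P={}
for n,uv,z in [("b0",(171,111),.085),("b1",(163,459),.085)]: P[n]=ray(c,crop(uv,190,170,7),z)
for n,uv,z in [("k1",(90,40),.012),("k2",(535,115),.012),("k3",(497,360),.012),("k4",(47,287),.012),("lug",(456,215),.057),("llug",(219,489),.047),("hinge",(119,162),.057),("b2",(193,165),.097)]: P[n]=ray(c,crop(uv,255,150,6),z)
P["pin"]=ray(c,crop((135,249),375,165,4),.082)
for n,uv in [("s1",(62,184)),("s2",(203,193)),("s3",(197,281)),("s4",(58,271))]: P[n]=ray(c,crop(uv,375,165,4),.046)
for k,v in P.items(): print(k,v)
k=[P[f"k{i}"] for i in (1,2,3,4)]
print("sides",[np.linalg.norm(k[i]-k[(i+1)%4]) for i in range(4)], "cent",sum(k)/4)
y=(k[0]-k[1]+k[3]-k[2]); print("yaw board",np.arctan2(-y[0],y[1]))
h=P["hinge"];l=P["lug"]; y=h-l; print("hinge-lug",np.linalg.norm(y[:2]),np.arctan2(-y[0],y[1]))
print("hinge-llug",np.linalg.norm((P["llug"]-h)[:2]))
print("h-b2",np.linalg.norm((P["b2"]-h)[:2]))
s=[P[f"s{i}"] for i in (1,2,3,4)];print("stand",[np.linalg.norm(s[i]-s[(i+1)%4]) for i in range(4)],sum(s)/4)
from bench import robot
c=robot.camera_params("wrist");o=robot.get_obs();print(c,-c["R"].T@c["t"])
E
```

```text
b0 [0.5687 0.3123 0.085 ]
b1 [0.4123 0.3106 0.085 ]
k1 [0.6777 0.1451 0.012 ]
k2 [ 0.639  -0.1023  0.012 ]
k3 [ 0.5025 -0.0822  0.012 ]
k4 [0.5397 0.1657 0.012 ]
lug [ 0.5771 -0.0571  0.057 ]
llug [0.429  0.0681 0.047 ]
hinge [0.6033 0.1244 0.057 ]
b2 [0.5967 0.0828 0.097 ]
pin [ 0.4455 -0.3028  0.082 ]
s1 [ 0.4988 -0.251   0.046 ]
s2 [ 0.4929 -0.3655  0.046 ]
s3 [ 0.4218 -0.3598  0.046 ]
s4 [ 0.4285 -0.2475  0.046 ]
sides [np.float64(0.2504187766119804), np.float64(0.1379649109693358), np.float64(0.25066249408725316), np.float64(0.1395180027866474)] cent [0.5897 0.0316 0.012 ]
yaw board -0.15181219898951331
hinge-lug 0.18339930253784462 -0.14383411928692505
hinge-llug 0.1832539336631744
h-b2 0.04214633690348871
stand [np.float64(0.11461131714640609), np.float64(0.07132400806510839), np.float64(0.1124893825392555), np.float64(0.07033585969562661)] [ 0.4605 -0.306   0.046 ]
{'mtx': array([[295.0235,   0.    , 320.0383],
       [  0.    , 295.0235, 199.5319],
       [  0.    ,   0.    ,   1.    ]]), 'R': array([[ 0.2238, -0.9746, -0.0015],
       [-0.9388, -0.216 ,  0.2684],
       [-0.2619, -0.0587, -0.9633]]), 't': array([-0.5497, -0.0286,  0.391 ])} [ 0.1986 -0.519   0.3835]
```

The middle-sized stand is at world (0.460,-0.306). It measures 113x71 mm and is the only one holding the white-knobbed pin, which is at (408,227). I reject the small stand (421,186) and the large one (464,267) because both have empty holes.

The blanks are at (214,185) and (213,235). The turned-over candidates (the jars and the offcut at (172,247)) clearly differ from them. The board measures 250x139 mm, which matches. Next I move towards the blanks.

Emit:
move_arm(increments=[[[1,0.5,-0.5,0,0,0,-0.15],[1,1,-1,0,0,0,-0.3],[1,1,-1,0,0,0,-0.3],[1,1,-1,0,0,0,-0.3]]])

```text
time: 0.43
tool_pos: [0.1997, -0.4129, 0.4043]
ee_rot: [-3.14, -0.002, 0.705]
wrist_force: [-0.5, 0.5, 0.6]
width: 0.0942
```

```bash
cat >> h.py <<'E'
from scipy.spatial.transform import Rotation as Ro
def go(target,psi,grasp=True,off=(0,0,0)):
    """target: grasp point (or tcp) world; prints tool-frame shift/turn in units from measured pose"""
    from bench import robot
    o=robot.get_obs(); R=Ro.from_euler("xyz",o["ee_rot"])
    T=np.array(target,float)
    if grasp: T[2]+=.18
    d=R.inv().apply(T-o["tool_pos"])/.1
    Rt=Ro.from_euler("xyz",[np.pi,0,psi])
    r=(R.inv()*Rt).as_rotvec()/(np.pi/2)
    np.set_printoptions(precision=3,suppress=True)
    print("t %.2f tcp"%o["time"],o["tool_pos"],"rot",o["ee_rot"],"F",o["wrist_force"],"w %.4f"%o["width"]); print("shift",d,"turn",r)
E
python3 -c "
from h import *
go((0.4123,0.3106,0.12),1.421)"
```

```text
t 0.43 tcp [ 0.2   -0.413  0.404] rot [-3.14  -0.002  0.705] F [-0.521  0.482  0.631] w 0.0942
shift [ 6.306 -4.13   1.063] turn [-0.    -0.002 -0.456]
```

Emit:
move_arm(increments=[[[1,0.5,-0.3,0,0,0,-0.07],[1,1,-0.65,0,0,0,-0.15],[1,1,-0.65,0,0,0,-0.23],[1,1,-0.65,0,0,0,-0.23]]])

```text
time: 0.77
tool_pos: [0.234, -0.2977, 0.4047]
ee_rot: [3.141, -0.002, 1.067]
wrist_force: [-0.3, -0.0, -1.0]
width: 0.0939
```

Emit:
move_arm(increments=[[[1,0.5,-0.15,0,0,0,-0.07],[1,1,-0.3,0,0,0,-0.15],[1,1,-0.3,0,0,0,-0.22],[1,1,-0.3,0,0,0,-0.22]]])

```text
time: 1.1
tool_pos: [0.2562, -0.1978, 0.4048]
ee_rot: [3.141, -0.0, 1.41]
wrist_force: [0.7, -0.4, 0.6]
width: 0.0942
```

```bash
python3 -c "
from h import *
go((0.4123,0.3106,0.12),1.421)"
```

```text
t 1.10 tcp [ 0.256 -0.198  0.405] rot [ 3.141 -0.     1.41 ] F [ 0.714 -0.393  0.571] w 0.0942
shift [5.268 0.727 1.051] turn [ 0.001 -0.    -0.007]
```

Emit:
move_arm(increments=[[[1,0.5,0.35,0,0,0,-0.007],[1,1,0.7,0,0,0,-0.007],[1,1,0.7,0,0,0,-0.007]]])

```text
time: 1.35
tool_pos: [0.3424, -0.1136, 0.4047]
ee_rot: [3.141, 0.001, 1.408]
wrist_force: [0.2, -0.3, 0.1]
width: 0.0943
```

Emit:
move_arm(increments=[[[1,0.5,0,0,0,0,0],[1,1,0,0,0,0,0],[1,1,0,0,0,0,0]]])

```text
time: 1.6
tool_pos: [0.3581, -0.0121, 0.4043]
ee_rot: [-3.141, -0.001, 1.416]
wrist_force: [0.9, -0.7, -0.5]
width: 0.094
```

Emit:
move_arm(increments=[[[1,0.5,0,0,0,0,0],[1,1,0,0,0,0,0],[1,1,0,0,0,0,0]]])

```text
time: 1.85
tool_pos: [0.3736, 0.0869, 0.4042]
ee_rot: [-3.141, -0.001, 1.415]
wrist_force: [-0.2, -0.4, 0.1]
width: 0.094
```

Emit:
move_arm(increments=[[[1,0.5,0,0.2,0,0,0],[1,1,0,0.5,0,0,0],[1,1,0,0.5,0,0,0]]])

```text
time: 2.1
tool_pos: [0.3891, 0.1848, 0.3529]
ee_rot: [-3.141, 0.0, 1.413]
wrist_force: [-0.9, -0.6, 0.1]
width: 0.0937
```

```bash
python3 -c "
from h import *
go((0.4123,0.3106,0.12),1.421)"
```

```text
t 2.10 tcp [0.389 0.185 0.353] rot [-3.141  0.     1.413] F [-0.925 -0.624  0.117] w 0.0937
shift [1.279 0.032 0.529] turn [-0.     0.    -0.005]
```

Emit:
move_arm(increments=[[[1,0.4,0,0,0,0,0],[1,0.8,0.02,0,0,0,0],[1,0.9,0.03,0,0,0,-0.005],[1,0.9,0.03,0,0,0,-0.005]]])

```text
time: 2.43
tool_pos: [0.4064, 0.273, 0.3533]
ee_rot: [-3.14, 0.001, 1.424]
wrist_force: [-0.5, 0.2, 0.3]
width: 0.0939
```

```bash
python3 - <<'E'
from h import *
from bench import robot
import cv2
go((0.4123,0.3106,0.12),1.421)
c=robot.camera_params("wrist");p,d=robot.snapshot("wrist");cv2.imwrite("pics/w1.png",p[:,:,::-1]);np.savez("pics/w1_cam.npz",**c)
E
```

```text
t 2.43 tcp [0.406 0.273 0.353] rot [-3.14   0.001  1.424] F [-0.482  0.22   0.325] w 0.0939
shift [0.382 0.004 0.533] turn [-0.001  0.001  0.002]
```

View pics/w1.png

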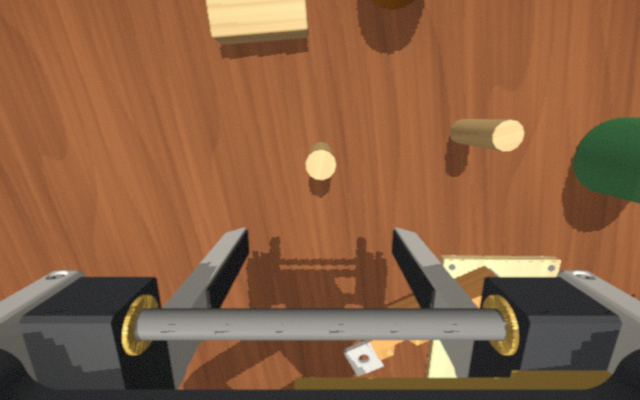

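```bash
python3 - <<'E'
from h import *
c=cam("w1")
for uv,z in [((321,166),.085),((508,136),.085),((364,358),.047)]: print(ray(c,uv,z))
E
```

```text
[0.4118271  0.30982186 0.085     ]
[0.56765245 0.31192126 0.085     ]
[0.42808241 0.0696691  0.047     ]
```

The wrist view confirms the blank tops at (321,166) and (508,136), within 1 mm of the top view. I descend on the near one.

Emit:
move_arm(increments=[[[1,0.2,0,0,0,0,0],[1,0.37,0.01,0.2,0,0,0],[1,0.37,0.01,0.55,0,0,0],[1,0.37,0.01,0.85,0,0,0],[1,0.37,0.01,1,0,0,0],[1,0.37,0.01,1,0,0,0]]])

```text
time: 2.98
tool_pos: [0.4108, 0.305, 0.2501]
ee_rot: [-3.135, 0.007, 1.419]
wrist_force: [0.2, -0.0, -0.1]
width: 0.094
```

Emit:
move_arm(increments=[[[0.5,0,0,0.05,0,0,0],[0.2,0,0,0.05,0,0,0],[0,0,0,0.05,0,0,0],[0,0,0,0.05,0,0,0],[0,0,0,0.05,0,0,0],[0,0,0,0.05,0,0,0]]])

```text
time: 3.48
tool_pos: [0.4119, 0.308, 0.2507]
ee_rot: [3.14, -0.001, 1.423]
wrist_force: [-0.4, 0.2, 0.7]
width: 0.0571
```

```bash
python3 -c "
from h import *
go((0.4123,0.3106,0.13),1.421)"
```

```text
t 3.48 tcp [0.412 0.308 0.251] rot [ 3.14  -0.001  1.423] F [-0.42   0.162  0.672] w 0.0571
shift [ 0.027  0.001 -0.593] turn [ 0.001 -0.001  0.001]
```

Emit:
move_arm(increments=[[[0,0,0,0,0,0,0],[0,0,0,0,0,0,0],[0,0,0,0,0,0,0],[0,0,0,0,0,0,0],[0,0,0,0,0,0,0],[0,0,0,0,0,0,0]]])

```text
time: 3.98
tool_pos: [0.4116, 0.308, 0.2496]
ee_rot: [-3.141, 0.0, 1.423]
wrist_force: [0.5, 0.5, 0.4]
width: 0.0253
```

Emit:
move_arm(increments=[[[0,0,0,0,0,0,0],[0,0,0,-0.3,0,0,0],[0,0,0,-0.65,0,0,0],[0,0,0,-0.8,0,0,0],[0,0,0,-0.8,0,0,0]]])

```text
time: 4.4
tool_pos: [0.4126, 0.3085, 0.3346]
ee_rot: [3.134, -0.006, 1.423]
wrist_force: [0.0, 0.7, -0.1]
width: 0.0258
```

```bash
python3 - <<'E'
from h import *
go((0.5906,0.0375,0.152),1.421)
C=np.array([.5897,.0316]); ex=np.array([.989,-.149]);ey=np.array([.149,.989])
print("G1",C+ey*.006,"G1 approach -25mm",C+ey*.006-.025*ex,"G2",C-ey*.04)
E
```

```text
t 4.40 tcp [0.413 0.309 0.335] rot [ 3.134 -0.006  1.423] F [ 0.026  0.656 -0.122] w 0.0258
shift [-2.418  2.16   0.028] turn [ 0.005 -0.004  0.001]
G1 [0.591 0.038] G1 approach -25mm [0.566 0.041] G2 [ 0.584 -0.008]
```

Emit:
move_arm(increments=[[[0,-0.3,0.2,0,0,0,0],[0,-0.7,0.4,0,0,0,0],[0,-1,0.7,0,0,0,0],[0,-1,0.7,0,0,0,0]]])

```text
time: 4.73
tool_pos: [0.4681, 0.1942, 0.3278]
ee_rot: [3.141, 0.004, 1.417]
wrist_force: [-0.0, 0.6, -1.0]
width: 0.0256
```

Emit:
move_arm(increments=[[[0,-0.4,0.2,0,0,0,0],[0,-0.8,0.4,0,0,0,0],[0,-1,0.6,0,0,0,0],[0,-1,0.6,0,0,0,0]]])

```text
time: 5.07
tool_pos: [0.5124, 0.0866, 0.3277]
ee_rot: [-3.141, 0.003, 1.416]
wrist_force: [-0.0, 0.2, 0.0]
width: 0.0255
```

Emit:
move_arm(increments=[[[0,-0.2,0,0,0,0,0],[0,-0.42,0.1,0,0,0,0],[0,-0.42,0.4,0,0,0,0],[0,-0.42,0.6,0,0,0,0],[0,-0.42,0.6,0,0,0,0],[0,-0.42,0.6,0,0,0,0]]])

```text
time: 5.57
tool_pos: [0.5638, 0.041, 0.3277]
ee_rot: [-3.138, 0.0, 1.423]
wrist_force: [-1.3, 0.7, -0.4]
width: 0.0252
```

```bash
python3 - <<'E'
from h import *
go((0.5906,0.0375,0.083),1.421)
from bench import robot
import cv2
p,d=robot.snapshot("top");cv2.imwrite("pics/t1.png",cv2.resize(p[130:250,235:385,::-1],None,fx=5,fy=5,interpolation=cv2.INTER_CUBIC))
p,d=robot.snapshot("side");cv2.imwrite("pics/s1.png",cv2.resize(p[160:260,220:370,::-1],None,fx=5,fy=5,interpolation=cv2.INTER_CUBIC))
E
```

```text
t 5.57 tcp [0.564 0.041 0.328] rot [-3.138  0.     1.423] F [-1.273  0.672 -0.365] w 0.0252
shift [0.005 0.272 0.646] turn [-0.002  0.     0.001]
```

View pics/t1.png

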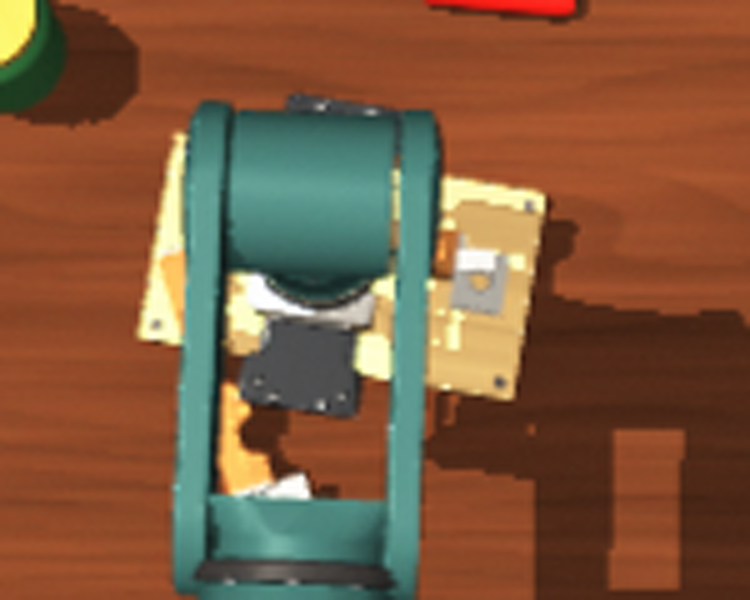

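View pics/s1.png

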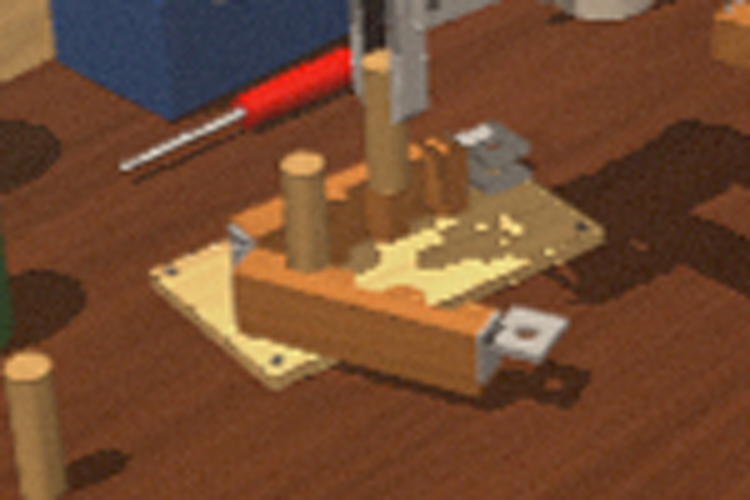

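The blank hangs in line with the middle groove, at (385,190) in the crop. I descend just in front of the groove, then slide in.

Emit:
move_arm(increments=[[[0,0,0.1,0.1,0,0,0],[0,0,0.1,0.35,0,0,0],[0,0,0.1,0.55,0,0,0],[0,0,0.1,0.64,0,0,0],[0,0,0.1,0.64,0,0,0],[0,0,0.1,0.64,0,0,0]]])

```text
time: 6.17
tool_pos: [0.5733, 0.0395, 0.2659]
ee_rot: [-3.141, 0.0, 1.423]
wrist_force: [0.2, -0.2, 0.1]
width: 0.0255
```

Emit:
move_arm(increments=[[[0,0,0.04,0,0,0,0],[0,0,0.08,0,0,0,0],[0,0,0.12,0,0,0,0],[0,0,0.16,0,0,0,0],[0,0,0.16,0,0,0,0],[0,0,0.16,0,0,0,0]]])

```text
time: 6.67
tool_pos: [0.5897, 0.036, 0.266]
ee_rot: [-3.141, 0.002, 1.422]
wrist_force: [-2.9, -3.4, 1.7]
width: 0.0254
```

```bash
python3 - <<'E'
from h import *
go((0.5906,0.0375,0.083),1.421)
from bench import robot
import cv2
p,d=robot.snapshot("side");cv2.imwrite("pics/s2.png",cv2.resize(p[160:260,220:370,::-1],None,fx=5,fy=5,interpolation=cv2.INTER_CUBIC))
E
```

```text
t 6.67 tcp [0.59  0.036 0.266] rot [-3.141  0.002  1.422] F [-2.902 -3.378  1.731] w 0.0254
shift [0.017 0.007 0.03 ] turn [-0.     0.001  0.001]
```

View pics/s2.png

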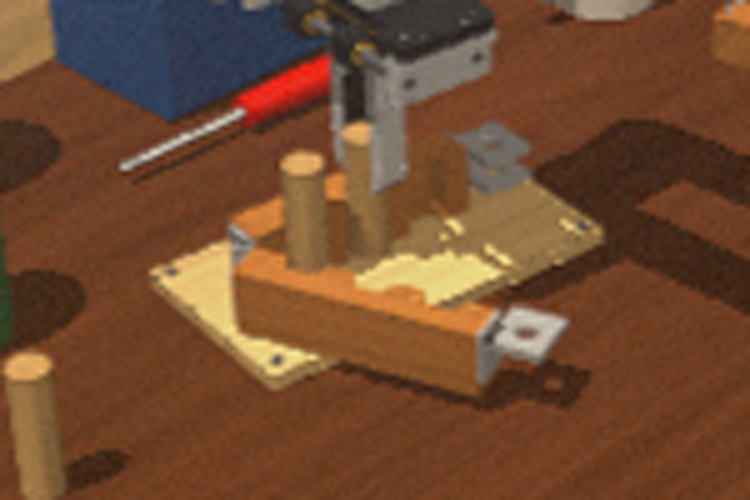

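Emit:
move_arm(increments=[[[0,-0.015,0,0,0,0,0],[0,-0.015,0,0.02,0,0,0],[0,-0.015,0.01,0.032,0,0,0],[0,-0.015,0.015,0.032,0,0,0],[0,-0.015,0.015,0.032,0,0,0]]])

```text
time: 7.13
tool_pos: [0.5906, 0.0349, 0.262]
ee_rot: [-3.14, 0.001, 1.423]
wrist_force: [-2.0, -2.9, 1.8]
width: 0.0258
```

Emit:
move_arm(increments=[[[0,-0.012,0.005,0,0,0,0],[0,-0.012,0.015,0,0,0,0],[0,-0.012,0.015,0.005,0,0,0],[0,-0.012,0.015,0.005,0,0,0]]])

```text
time: 7.47
tool_pos: [0.5915, 0.0341, 0.2619]
ee_rot: [-3.138, -0.001, 1.423]
wrist_force: [-7.2, -0.1, 3.0]
width: 0.0256
```

Seated: the reaction is now almost purely along -x and the foot touches the floor. I release and rise.

Emit:
move_arm(increments=[[[0.2,0,-0.01,0,0,0,0],[0.5,0,-0.01,0,0,0,0],[0.6,0,-0.01,0,0,0,0],[0.6,0,-0.01,0,0,0,0],[0.6,0,-0.01,-0.2,0,0,0],[0.8,0,-0.01,-0.6,0,0,0],[1,0,-0.01,-0.9,0,0,0],[1,0,-0.01,-0.9,0,0,0]]])

```text
time: 8.13
tool_pos: [0.5927, 0.0338, 0.3607]
ee_rot: [3.126, -0.002, 1.423]
wrist_force: [0.7, -0.2, 2.1]
width: 0.0688
```

```bash
python3 - <<'E'
from h import *
go((0.5677,0.3105,0.152),1.421)
from bench import robot
import cv2
p,d=robot.snapshot("side");cv2.imwrite("pics/s3.png",cv2.resize(p[160:260,220:370,::-1],None,fx=5,fy=5,interpolation=cv2.INTER_CUBIC))
c=robot.camera_params("wrist");p,d=robot.snapshot("wrist");cv2.imwrite("pics/w2.png",p[:,:,::-1]);np.savez("pics/w2_cam.npz",**c)
E
```

```text
t 8.13 tcp [0.593 0.034 0.361] rot [ 3.126 -0.002  1.423] F [ 0.721 -0.182  2.139] w 0.0688
shift [ 2.699 -0.66   0.282] turn [ 0.01  -0.001  0.001]
```

View pics/s3.png

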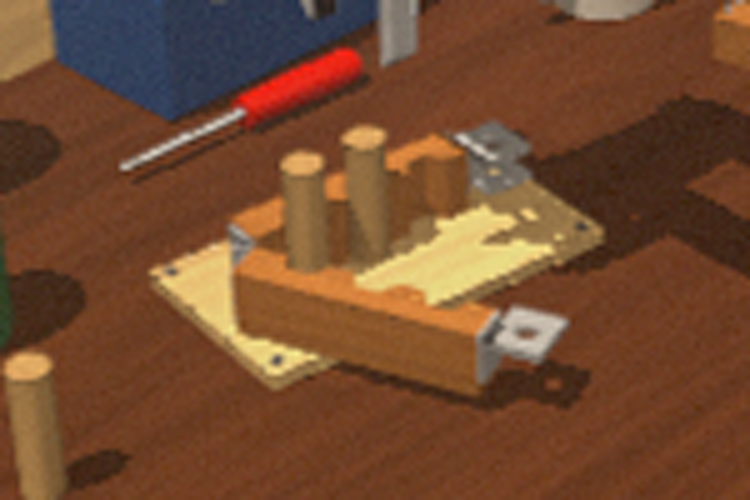

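View pics/w2.png

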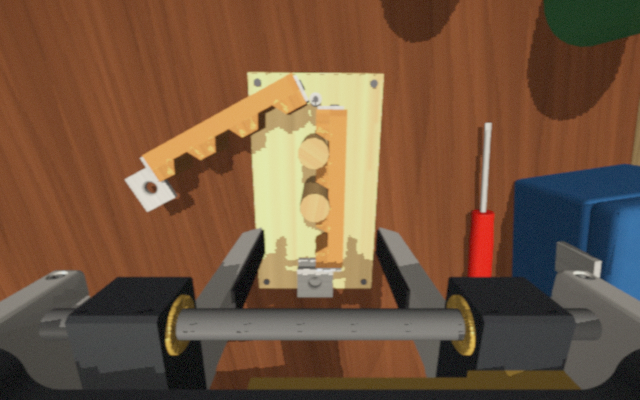

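The middle blank stands seated in line with the first, at (314,207) and (313,153) in the wrist view. Now I go for the second blank.

Emit:
move_arm(increments=[[[1,0.4,-0.2,0,0,0,0],[1,0.8,-0.4,0,0,0,0],[1,1,-0.65,0,0,0,0],[1,1,-0.65,0,0,0,0]]])

```text
time: 8.57
tool_pos: [0.5386, 0.1467, 0.3497]
ee_rot: [-3.136, -0.002, 1.429]
wrist_force: [0.5, -0.2, 0.3]
width: 0.0938
```

Emit:
move_arm(increments=[[[1,0.4,0,0,0,0,0],[1,0.8,0,0,0,0,0],[1,1,0,0,0,0,0]]])

```text
time: 8.82
tool_pos: [0.5563, 0.2439, 0.3498]
ee_rot: [-3.139, -0.001, 1.425]
wrist_force: [-0.1, -0.6, -0.2]
width: 0.0942
```

Emit:
move_arm(increments=[[[1,0.4,0,0,0,0,0],[1,0.7,0,0,0,0,0],[1,0.7,0,0,0,0,0],[1,0.7,0,0,0,0,0]]])

```text
time: 9.15
tool_pos: [0.5668, 0.3113, 0.3492]
ee_rot: [-3.139, 0.003, 1.425]
wrist_force: [-0.5, -1.0, 0.5]
width: 0.094
```

```bash
python3 - <<'E'
from h import *
go((0.568,0.312,0.070),1.421)
E
```

```text
t 9.15 tcp [0.567 0.311 0.349] rot [-3.139  0.003  1.425] F [-0.485 -0.973  0.456] w 0.0940
shift [0.011 0.014 0.992] turn [-0.002  0.002  0.003]
```

Emit:
move_arm(increments=[[[1,0,0.01,0.2,0,0,0],[1,0,0.01,0.5,0,0,0],[0.8,0,0.01,0.8,0,0,0],[0.5,0,0.01,0.99,0,0,0],[0.2,0,0.01,0.99,0,0,0],[0,0,0.01,0.99,0,0,0],[0,0,0.01,0.99,0,0,0],[0,0,0.01,0.99,0,0,0]]])

```text
time: 9.82
tool_pos: [0.5685, 0.3099, 0.2555]
ee_rot: [3.138, -0.002, 1.422]
wrist_force: [0.5, 0.1, 0.2]
width: 0.0574
```

Emit:
move_arm(increments=[[[0,0,0,0,0,0,0],[0,0,0,0,0,0,0],[0,0,0,0,0,0,0],[0,0,0,0,0,0,0],[0,0,0,0,0,0,0]]])

```text
time: 10.23
tool_pos: [0.5677, 0.3103, 0.2533]
ee_rot: [3.141, -0.0, 1.423]
wrist_force: [1.0, -0.8, 0.4]
width: 0.0256
```

Emit:
move_arm(increments=[[[0,0,0,-0.3,0,0,0],[0,0,0,-0.65,0,0,0],[0,-0.2,0,-0.85,0,0,0],[0,-0.6,0,-0.85,0,0,0],[0,-1,0,-0.85,0,0,0],[0,-1,0,-0.85,0,0,0]]])

```text
time: 10.73
tool_pos: [0.5524, 0.2064, 0.3385]
ee_rot: [3.141, 0.004, 1.418]
wrist_force: [1.0, 0.2, -1.0]
width: 0.0256
```

Emit:
move_arm(increments=[[[0,-0.4,0,0,0,0,0],[0,-0.8,0,0,0,0,0],[0,-1,0,0,0,0,0]]])

```text
time: 10.98
tool_pos: [0.5376, 0.1098, 0.3377]
ee_rot: [-3.141, 0.002, 1.421]
wrist_force: [0.3, -0.3, -0.0]
width: 0.0256
```

Emit:
move_arm(increments=[[[0,-0.4,0,0,0,0,0],[0,-0.8,0,0,0,0,0],[0,-1,0,0,0,0,0],[0,-1,0,0,0,0,0]]])

```text
time: 11.32
tool_pos: [0.523, 0.0103, 0.3378]
ee_rot: [-3.141, 0.002, 1.418]
wrist_force: [-0.7, 0.1, -0.2]
width: 0.0254
```

```bash
python3 - <<'E'
from h import *
go((0.5845,-0.0114,0.085),1.421)
E
```

```text
t 11.32 tcp [0.523 0.01  0.338] rot [-3.141  0.002  1.418] F [-0.691  0.105 -0.177] w 0.0254
shift [-0.119  0.641  0.728] turn [-0.     0.001 -0.002]
```

Emit:
move_arm(increments=[[[0,-0.12,0.2,0,0,0,0],[0,-0.12,0.44,0.1,0,0,0],[0,-0.12,0.44,0.4,0,0,0],[0,-0.12,0.44,0.65,0,0,0],[0,-0.12,0.44,0.71,0,0,0],[0,-0.12,0.44,0.71,0,0,0],[0,-0.12,0.44,0.71,0,0,0]]])

```text
time: 11.9
tool_pos: [0.5653, -0.0039, 0.2668]
ee_rot: [-3.141, -0.0, 1.424]
wrist_force: [-0.5, -0.2, 0.0]
width: 0.0253
```

Emit:
move_arm(increments=[[[0,0,0.06,0,0,0,0],[0,0,0.12,0,0,0,0],[0,0,0.17,0,0,0,0],[0,0,0.19,0,0,0,0],[0,0,0.19,0,0,0,0],[0,0,0.19,0,0,0,0]]])

```text
time: 12.4
tool_pos: [0.5836, -0.0085, 0.2667]
ee_rot: [-3.137, 0.003, 1.422]
wrist_force: [-4.3, -3.4, 1.2]
width: 0.0255
```

```bash
python3 - <<'E'
from h import *
go((0.5845,-0.0114,0.085),1.421)
E
```

```text
t 12.40 tcp [ 0.584 -0.008  0.267] rot [-3.137  0.003  1.422] F [-4.278 -3.436  1.239] w 0.0255
shift [-0.027  0.014  0.017] turn [-0.003  0.002  0.001]
```

Emit:
move_arm(increments=[[[0,-0.015,0,0.01,0,0,0],[0,-0.025,0.01,0.02,0,0,0],[0,-0.025,0.015,0.02,0,0,0],[0,-0.025,0.015,0.02,0,0,0]]])

```text
time: 12.73
tool_pos: [0.5845, -0.0102, 0.2651]
ee_rot: [-3.138, -0.0, 1.423]
wrist_force: [-5.9, -0.9, 4.2]
width: 0.0255
```

Seated, with the reaction along -x. I release, rise, and look.

Emit:
move_arm(increments=[[[0,-0.004,0.008,0,0,0,0],[0.2,-0.004,-0.01,0,0,0,0],[0.5,-0.004,-0.01,0,0,0,0],[0.6,-0.004,-0.01,0,0,0,0],[0.6,-0.004,-0.01,0,0,0,0],[0.6,0,-0.01,-0.2,0,0,0],[0.6,0,-0.01,-0.6,0,0,0],[0.6,0,-0.01,-0.8,0,0,0]]])

```text
time: 13.4
tool_pos: [0.5848, -0.0102, 0.3485]
ee_rot: [3.137, -0.0, 1.423]
wrist_force: [1.4, 0.1, 1.7]
width: 0.0562
```

```bash
python3 - <<'E'
from h import *
go((0.5845,-0.0114,0.085),1.421)
from bench import robot
import cv2
p,d=robot.snapshot("side");cv2.imwrite("pics/s4.png",cv2.resize(p[160:260,220:370,::-1],None,fx=5,fy=5,interpolation=cv2.INTER_CUBIC))
c=robot.camera_params("wrist");p,d=robot.snapshot("wrist");cv2.imwrite("pics/w4.png",p[:,:,::-1]);np.savez("pics/w4_cam.npz",**c)
E
```

```text
t 13.40 tcp [ 0.585 -0.01   0.348] rot [ 3.137 -0.     1.423] F [1.369 0.108 1.674] w 0.0562
shift [-0.012 -0.006  0.835] turn [ 0.003 -0.     0.001]
```

View pics/s4.png

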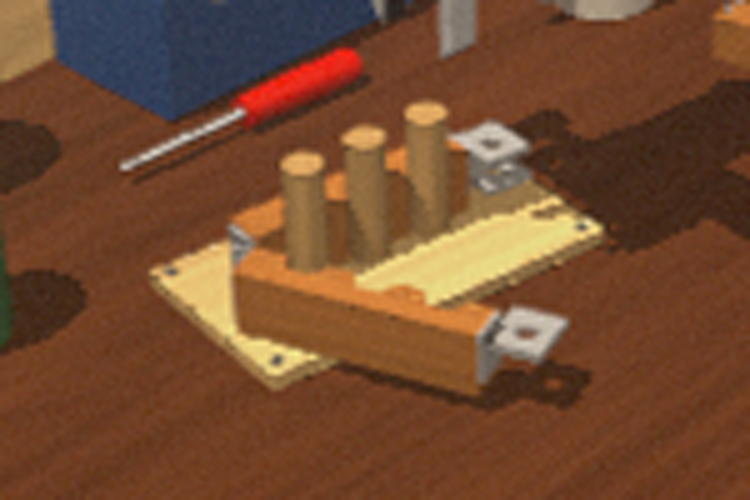

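View pics/w4.png

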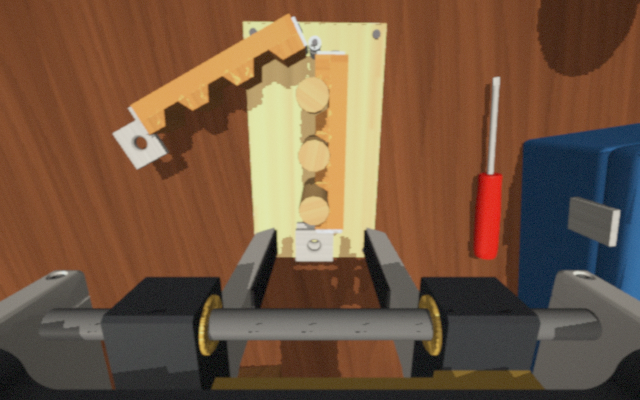

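All three blanks stand in a row, with their tops at (312,95), (314,155) and (314,210). I re-measure the hinge and lugs and plan the swing path.

```bash
python3 - <<'E'
from h import *
c=cam("w4")
np.set_printoptions(precision=4,suppress=True)
P={}
for n,uv,z in [("b2",(312,95),.097),("b1",(314,155),.097),("b0",(314,210),.097),("hinge",(314,44),.057),("lug",(314,245),.057),("llug",(141,142),.047)]:
    P[n]=ray(c,uv,z); print(n,P[n])
hinge=np.array([.604,.1268])
th0=-.149
v=P["llug"][:2]-P["hinge"][:2]
ey=np.array([.149,.989]);ex=np.array([.989,-.149])
print("angle",np.arctan2(-(v@ex),-(v@ey)),np.linalg.norm(v))
# loose outer at s along from hinge, theta: dir along half = rot of -ey toward -ex
def outer(th,s,out=.029):
    u=-ey*np.cos(th)-ex*np.sin(th); n=ex*np.cos(th)-ey*np.sin(th) # normal into the jig
    return hinge+u*s-n*out, n
for th in (1.2,1.1,.9,.7,.5,.3,.1,0): 
    p,n=outer(th,.14); print(th,p,"normal yaw",np.arctan2(n[1],n[0]), "center of closed fingers", outer(th,.14,.029+.012)[0])
E
```

```text
b2 [0.5963 0.0829 0.097 ]
b1 [0.5909 0.038  0.097 ]
b0 [ 0.5838 -0.0075  0.097 ]
hinge [0.6042 0.1258 0.057 ]
lug [ 0.576  -0.0567  0.057 ]
llug [0.4294 0.0686 0.047 ]
angle 1.1049978541920633 0.18390002207037237
1.2 [0.461  0.1244] normal yaw -1.349532652815906 center of closed fingers [0.4584 0.1361]
1.1 [0.462  0.1101] normal yaw -1.249532652815906 center of closed fingers [0.4582 0.1215]
0.9 [0.4681 0.0822] normal yaw -1.049532652815906 center of closed fingers [0.4622 0.0926]
0.7 [0.4797 0.0561] normal yaw -0.849532652815906 center of closed fingers [0.4718 0.0651]
0.5 [0.4962 0.0328] normal yaw -0.649532652815906 center of closed fingers [0.4867 0.0401]
0.3 [0.517  0.0133] normal yaw -0.449532652815906 center of closed fingers [0.5062 0.0185]
0.1 [ 0.5413 -0.0017] normal yaw -0.24953265281590603 center of closed fingers [0.5297 0.0012]
0 [ 0.5545 -0.0073] normal yaw -0.149532652815906 center of closed fingers [ 0.5426 -0.0056]
```

Emit:
move_arm(increments=[[[0.3,0.3,-0.4,0,0,0,0],[0,0.5,-0.7,0,0,0,0],[0,0.7,-0.9,0,0,0,0],[0,0.7,-0.9,0,0,0,0]]])

```text
time: 13.83
tool_pos: [0.5026, 0.0755, 0.3438]
ee_rot: [-3.139, -0.002, 1.427]
wrist_force: [0.2, -0.1, -0.3]
width: 0.0327
```

Emit:
move_arm(increments=[[[0,0.3,-0.3,0,0,0,0],[0,0.55,-0.62,0,0,0,0],[0,0.55,-0.62,0,0,0,0],[0,0.55,-0.62,0,0,0,0],[0,0.55,-0.62,0,0,0,0]]])

```text
time: 14.25
tool_pos: [0.4527, 0.1356, 0.3445]
ee_rot: [3.141, 0.001, 1.423]
wrist_force: [-0.7, -0.1, 1.2]
width: 0.0012
```

```bash
python3 - <<'E'
from h import *
go((0.4535,0.1356,0.041),1.421)
E
```

```text
t 14.25 tcp [0.453 0.136 0.344] rot [3.141 0.001 1.423] F [-0.7   -0.144  1.196] w 0.0012
shift [0.002 0.008 1.235] turn [0.    0.001 0.001]
```

Emit:
move_arm(increments=[[[0,0,0,0.3,0,0,0],[0,0,0,0.65,0,0,0],[0,0,0,1,0,0,0],[0,0,0,1,0,0,0]]])

```text
time: 14.58
tool_pos: [0.4503, 0.1341, 0.2373]
ee_rot: [-3.128, 0.005, 1.421]
wrist_force: [-1.4, -0.7, -0.5]
width: 0.0003
```

Emit:
move_arm(increments=[[[0,0,0,0.15,0,0,0],[0,0,0,0.23,0,0,0],[0,0,0,0.23,0,0,0],[0,0,0,0.23,0,0,0]]])

```text
time: 14.92
tool_pos: [0.453, 0.1354, 0.2228]
ee_rot: [3.141, 0.0, 1.422]
wrist_force: [-0.0, -0.1, 0.5]
width: 0.0003
```

```bash
python3 - <<'E'
from h import *
go((0.4535,0.1356,0.041),1.421)
from bench import robot
import cv2
o=robot.get_obs();R=Ro.from_euler("xyz",o["ee_rot"])
hinge=np.array([.604,.1268]);ey=np.array([.149,.989]);ex=np.array([.989,-.149])
for th in (1.1,1,.9,.8,.7,.6,.5,.4,.3,.2,.1,.05,0):
    u=-ey*np.cos(th)-ex*np.sin(th); n=ex*np.cos(th)-ey*np.sin(th)
    p=hinge+u*.14-n*(.029+.0125*np.cos(th)+.008*np.sin(th))
    print(th,p,R.inv().apply(np.r_[p,.221]-o["tool_pos"])/.1)
p,d=robot.snapshot("side");cv2.imwrite("pics/s5.png",cv2.resize(p[140:260,220:370,::-1],None,fx=5,fy=5,interpolation=cv2.INTER_CUBIC))
E
```

```text
t 14.92 tcp [0.453 0.135 0.223] rot [3.141 0.    1.422] F [-0.039 -0.144  0.548] w 0.0003
shift [0.002 0.005 0.018] turn [0.    0.    0.001]
1.1 [0.458 0.122] [-0.123  0.069  0.018]
1 [0.459 0.108] [-0.26   0.098  0.018]
0.9 [0.461 0.094] [-0.394  0.142  0.018]
0.8 [0.465 0.081] [-0.524  0.199  0.018]
0.7 [0.47  0.067] [-0.65   0.269  0.018]
0.6 [0.477 0.054] [-0.769  0.353  0.018]
0.5 [0.484 0.042] [-0.88   0.45   0.018]
0.4 [0.494 0.03 ] [-0.981  0.558  0.018]
0.3 [0.504 0.02 ] [-1.071  0.678  0.018]
0.2 [0.516 0.01 ] [-1.148  0.807  0.019]
0.1 [0.528 0.002] [-1.212  0.945  0.019]
0.05 [ 0.535 -0.002] [-1.239  1.017  0.019]
0 [ 0.542 -0.005] [-1.261  1.09   0.019]
```

View pics/s5.png

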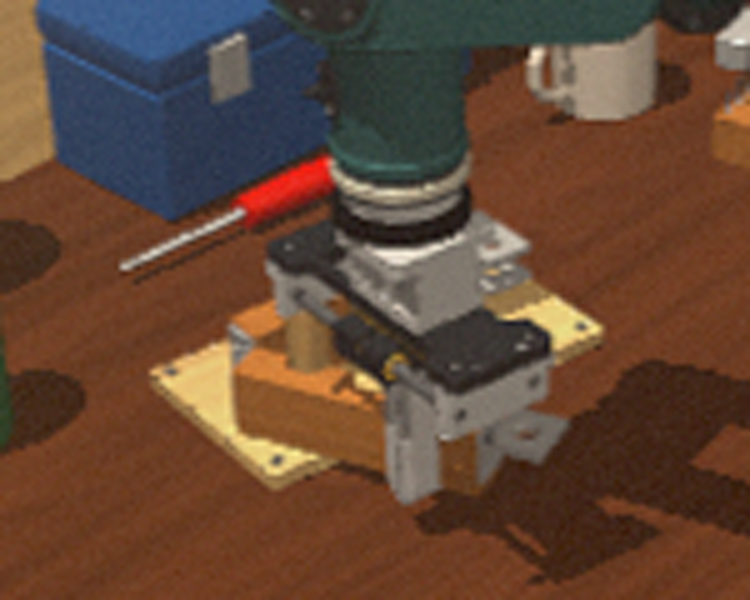

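The closed fingers stand just outside the loose half's face near its free end. I swing it.

Emit:
move_arm(increments=[[[0,-0.12,0.07,0,0,0,0],[0,-0.26,0.1,0,0,0,0],[0,-0.39,0.14,0,0,0,0],[0,-0.52,0.2,0,0,0,0],[0,-0.65,0.27,0,0,0,0],[0,-0.77,0.35,0,0,0,0],[0,-0.88,0.45,0,0,0,0],[0,-0.98,0.56,0,0,0,0]]])

```text
time: 15.63
tool_pos: [0.4939, 0.0301, 0.2237]
ee_rot: [3.139, -0.001, 1.423]
wrist_force: [-0.1, 1.2, -0.2]
width: 0.0005
```

```bash
python3 - <<'E'
from h import *
go((.542,-.0055,.041),1.421)
from bench import robot
import cv2
p,d=robot.snapshot("side");cv2.imwrite("pics/s6.png",cv2.resize(p[140:260,220:370,::-1],None,fx=5,fy=5,interpolation=cv2.INTER_CUBIC))
E
```

```text
t 15.63 tcp [0.494 0.03  0.224] rot [ 3.139 -0.001  1.423] F [-0.112  1.16  -0.232] w 0.0005
shift [-0.281  0.528  0.028] turn [ 0.002 -0.001  0.001]
```

View pics/s6.png

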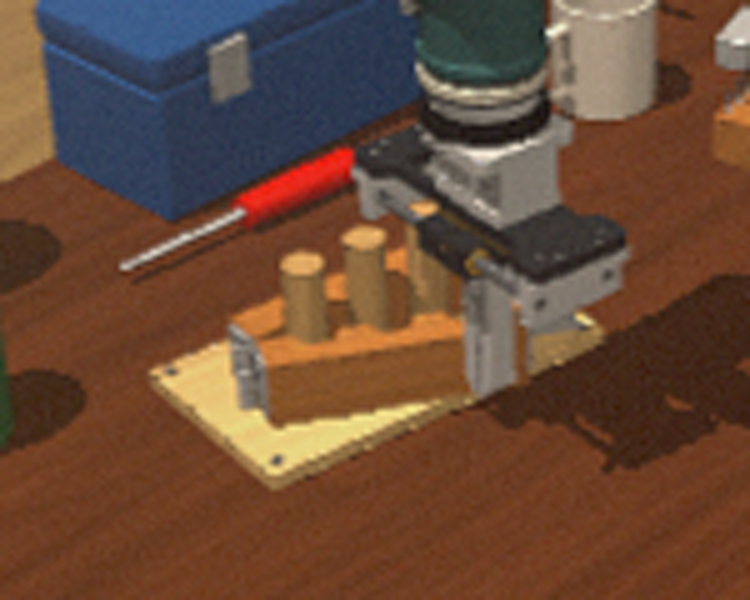

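The half follows. I continue to nearly shut, going slower.

Emit:
move_arm(increments=[[[0,-0.09,0.12,0,0,0,0],[0,-0.17,0.25,0,0,0,0],[0,-0.23,0.38,0,0,0,0],[0,-0.26,0.46,0,0,0,0],[0,-0.28,0.5,0,0,0,0],[0,-0.28,0.53,0,0,0,0],[0,-0.28,0.53,0,0,0,0]]])

```text
time: 16.27
tool_pos: [0.5418, -0.0049, 0.2219]
ee_rot: [3.141, 0.0, 1.423]
wrist_force: [0.2, 0.3, 0.2]
width: 0.0006
```

Emit:
move_arm(increments=[[[0,0,0.01,0,0,0,0],[0,0,0.02,0,0,0,0],[0,0,0.02,0,0,0,0],[0,0,0.02,0,0,0,0]]])

```text
time: 16.6
tool_pos: [0.5429, -0.0049, 0.2219]
ee_rot: [-3.14, 0.0, 1.423]
wrist_force: [-2.0, -0.4, 2.3]
width: 0.0001
```

Emit:
move_arm(increments=[[[0,0,0.01,0,0,0,0],[0,0,0.02,0,0,0,0],[0,0,0.02,0,0,0,0],[0,0,0.02,0,0,0,0]]])

```text
time: 16.93
tool_pos: [0.5438, -0.005, 0.2219]
ee_rot: [-3.135, 0.0, 1.423]
wrist_force: [-8.0, 0.3, 5.8]
width: 0.0001
```

```bash
python3 - <<'E'
from h import *
go((.542,-.0055,.041),1.421)
from bench import robot
import cv2
p,d=robot.snapshot("side");cv2.imwrite("pics/s7.png",cv2.resize(p[140:260,220:370,::-1],None,fx=5,fy=5,interpolation=cv2.INTER_CUBIC))
p,d=robot.snapshot("top");cv2.imwrite("pics/t7.png",cv2.resize(p[130:250,235:385,::-1],None,fx=5,fy=5,interpolation=cv2.INTER_CUBIC))
E
```

```text
t 16.93 tcp [ 0.544 -0.005  0.222] rot [-3.135  0.     1.423] F [-8.004  0.317  5.849] w 0.0001
shift [-0.007 -0.017  0.009] turn [-0.004  0.     0.001]
```

View pics/s7.png

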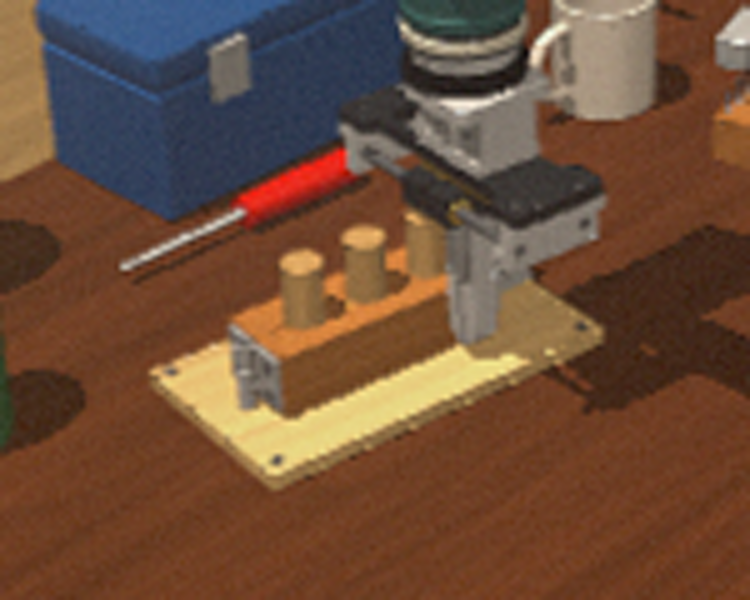

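View pics/t7.png

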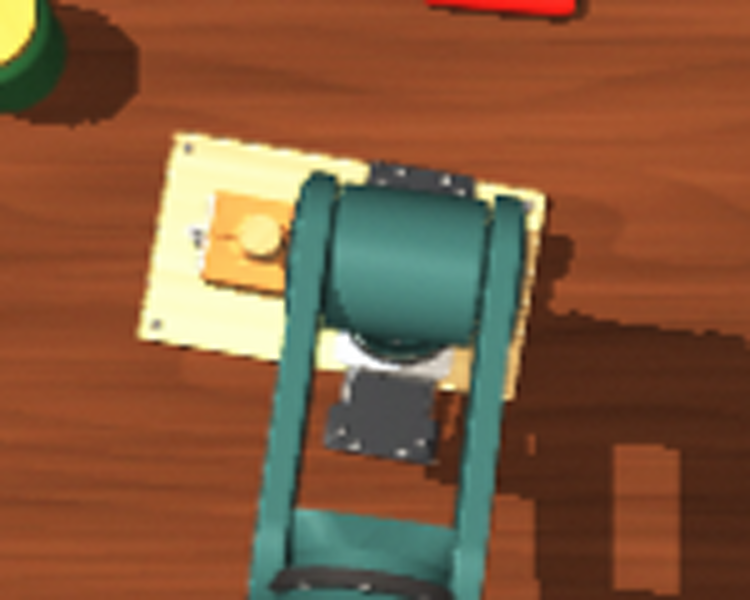

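Emit:
move_arm(increments=[[[0,0,0.01,0,0,0,0],[0,0,0.02,0,0,0,0],[0,0,0.03,0,0,0,0],[0,0,0.03,0,0,0,0]]])

```text
time: 17.37
tool_pos: [0.5451, -0.0052, 0.2219]
ee_rot: [-3.128, 0.0, 1.423]
wrist_force: [-16.8, 1.9, 12.7]
width: 0.0004
```

Emit:
move_arm(increments=[[[0,0,-0.1,0,0,0,0],[0,0,-0.2,0,0,0,0],[0,0,-0.3,-0.1,0,0,0],[0,0,-0.3,-0.4,0,0,0],[0,0,-0.3,-0.75,0,0,0],[0,0,-0.3,-1,0,0,0],[0,0,-0.3,-1,0,0,0]]])

```text
time: 17.95
tool_pos: [0.52, -0.0015, 0.3291]
ee_rot: [3.127, -0.001, 1.423]
wrist_force: [1.1, -0.7, 1.3]
width: 0.0006
```

```bash
python3 - <<'E'
from h import *
from bench import robot
import cv2
c=robot.camera_params("wrist");p,d=robot.snapshot("wrist");cv2.imwrite("pics/w8.png",p[:,:,::-1]);np.savez("pics/w8_cam.npz",**c)
p,d=robot.snapshot("side");cv2.imwrite("pics/s8.png",cv2.resize(p[140:260,220:370,::-1],None,fx=5,fy=5,interpolation=cv2.INTER_CUBIC))
go((.445,-.303,.14),-.055)
E
```

```text
t 18.05 tcp [ 0.519 -0.001  0.323] rot [ 3.137 -0.     1.423] F [-0.158 -0.342 -0.549] w 0.0004
shift [-3.092 -0.285  0.032] turn [ 0.002 -0.002  0.941]
```

View pics/w8.png

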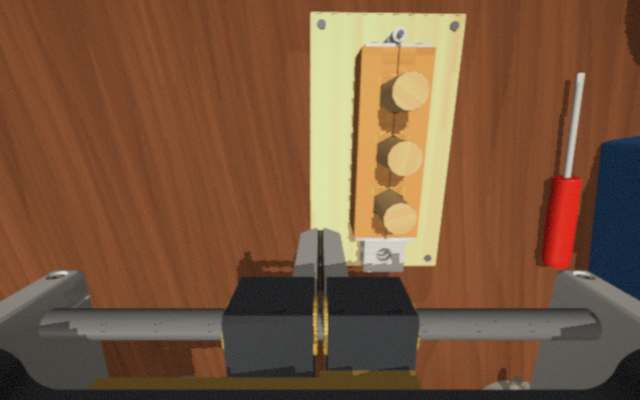

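View pics/s8.png

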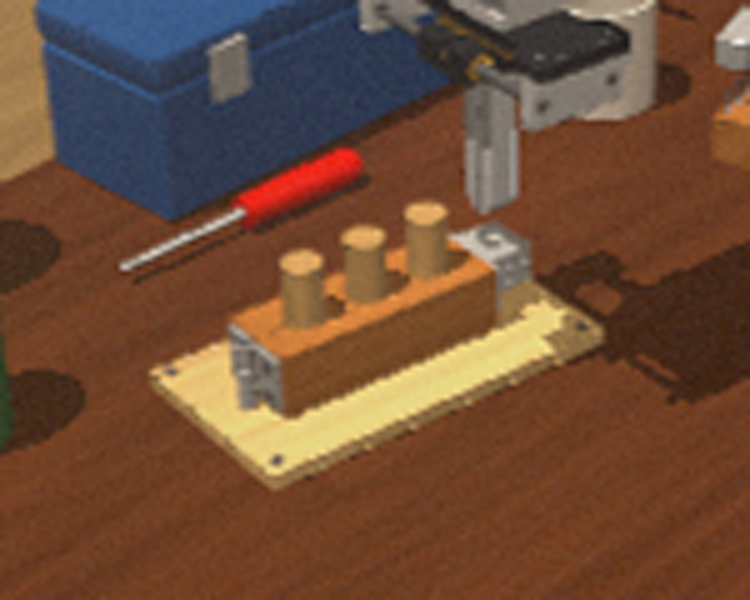

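The jig is closed. The wrist view shows the lug hole at (384,254) and three blanks in a row. Next I go to the pin.

Emit:
move_arm(increments=[[[0.3,-0.4,0,-0.2,0,0,0.07],[0.5,-0.8,0,-0.3,0,0,0.14],[0.6,-1,0,-0.3,0,0,0.21],[0.6,-1,0,-0.3,0,0,0.27],[0.6,-1,0,-0.3,0,0,0.27]]])

```text
time: 18.47
tool_pos: [0.5034, -0.1016, 0.3498]
ee_rot: [-3.139, 0.001, 0.995]
wrist_force: [-0.6, -0.1, 0.1]
width: 0.0304
```

Emit:
move_arm(increments=[[[0.6,-0.4,0.2,0,0,0,0.07],[0.6,-0.8,0.4,0,0,0,0.14],[0.6,-0.9,0.46,0,0,0,0.21],[0.6,-0.9,0.46,0,0,0,0.28],[0.6,-0.9,0.46,0,0,0,0.28]]])

```text
time: 18.88
tool_pos: [0.4936, -0.2014, 0.3498]
ee_rot: [-3.138, 0.001, 0.558]
wrist_force: [0.5, 0.2, -1.0]
width: 0.0559
```

```bash
python3 - <<'E'
from h import *
from bench import robot
go((.445,-.303,.14),-.055)
E
```

```text
t 18.88 tcp [ 0.494 -0.201  0.35 ] rot [-3.138  0.001  0.558] F [ 0.484  0.178 -1.045] w 0.0559
shift [-0.95   0.605  0.297] turn [-0.002  0.001  0.39 ]
```

Emit:
move_arm(increments=[[[0.6,-0.4,0.2,0,0,0,0.07],[0.6,-0.8,0.4,0,0,0,0.14],[0.6,-1,0.5,0,0,0,0.21],[0.6,-1,0.5,0,0,0,0.28],[0.6,-1,0.5,0,0,0,0.35],[0.6,-1,0.5,0,0,0,0.39],[0.6,-1,0.5,0,0,0,0.39]]])

```text
time: 19.47
tool_pos: [0.4358, -0.2954, 0.3507]
ee_rot: [-3.14, 0.001, -0.049]
wrist_force: [0.5, 0.7, -0.1]
width: 0.0566
```

```bash
python3 - <<'E'
from h import *
from bench import robot
import cv2
go((.445,-.303,.14),-.055)
c=robot.camera_params("wrist");p,d=robot.snapshot("wrist");cv2.imwrite("pics/w9.png",p[:,:,::-1]);np.savez("pics/w9_cam.npz",**c)
p,d=robot.snapshot("side");cv2.imwrite("pics/s9.png",p[:,:,::-1])
E
```

```text
t 19.47 tcp [ 0.436 -0.295  0.351] rot [-3.14   0.001 -0.049] F [ 0.498  0.652 -0.136] w 0.0566
shift [0.096 0.072 0.307] turn [-0.001  0.001  0.004]
```

View pics/w9.png

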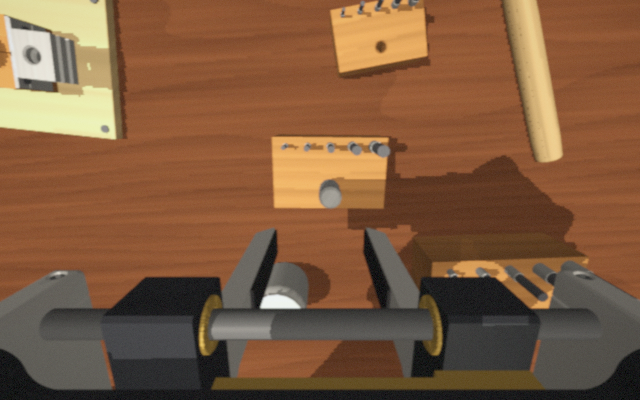

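```bash
python3 - <<'E'
from h import *
import cv2
p=cv2.imread("pics/w9.png");cv2.imwrite("pics/w9c.png",cv2.resize(p[120:310,260:420],None,fx=4,fy=3.1*4/3.1*0.75 if 0 else 3,interpolation=cv2.INTER_CUBIC)) if 0 else cv2.imwrite("pics/w9c.png",cv2.resize(p[125:225,260:400],None,fx=5,fy=5,interpolation=cv2.INTER_CUBIC))
E
```

```text
(no output)
```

View pics/w9c.png

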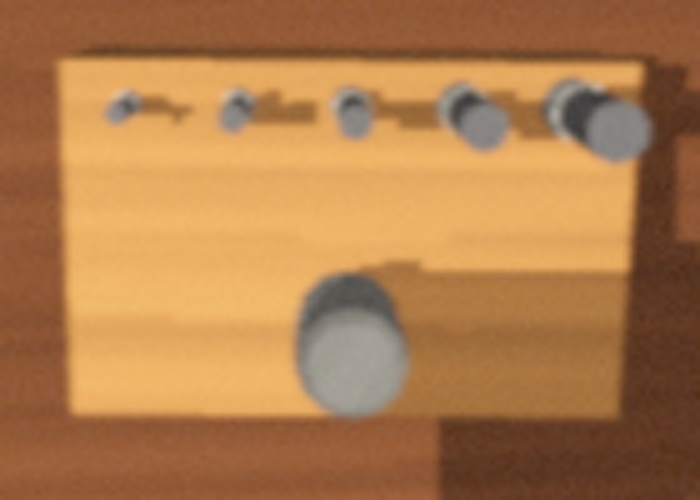

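```bash
python3 - <<'E'
from h import *
np.set_printoptions(precision=4,suppress=True)
c=cam("w9")
print("pin",ray(c,crop((352,362),260,125,5),.082))
s=[ray(c,crop(u,260,125,5),.046) for u in ((58,58),(645,60),(618,415),(72,415))]
print("stand",sum(s)/4,[np.linalg.norm(s[i]-s[(i+1)%4]) for i in range(4)],s)
t=cam("top")
print("tin",ray(t,(389,268),.07),"large bits", ray(t,(484,256),.1))
print("lug from w9",ray(c,(34,56),.057),"lug w8",ray(cam("w8"),(384,254),.057))
E
```

```text
pin [ 0.4455 -0.3049  0.082 ]
stand [ 0.4598 -0.3058  0.046 ] [np.float64(0.11088332498904718), np.float64(0.07018588781474076), np.float64(0.11016154192302352), np.float64(0.07057333932771816)] [array([ 0.4979, -0.2526,  0.046 ]), array([ 0.492 , -0.3633,  0.046 ]), array([ 0.422 , -0.3588,  0.046 ]), array([ 0.4274, -0.2488,  0.046 ])]
tin [ 0.3159 -0.2428  0.07  ] large bits [ 0.3571 -0.5344  0.1   ]
lug from w9 [ 0.5747 -0.0598  0.057 ] lug w8 [ 0.5759 -0.0563  0.057 ]
```

The stand measures 111x70 mm, so it is the right one. The pin top is at (0.4455,-0.305), which agrees with the nominal hole position.

Emit:
move_arm(increments=[[[0.6,0.04,0.04,0.2,0,0,0],[0.6,0.09,0.087,0.4,0,0,0],[0.6,0.09,0.087,0.65,0,0,0],[0.6,0.09,0.087,0.8,0,0,0],[0.6,0.09,0.087,0.8,0,0,0]]])

```text
time: 19.98
tool_pos: [0.4433, -0.3039, 0.2671]
ee_rot: [-3.136, 0.007, -0.05]
wrist_force: [-0.5, 0.6, -0.2]
width: 0.0565
```

```bash
python3 - <<'E'
from h import *
from bench import robot
import cv2
go((.4448,-.3045,.071),-.055)
p,d=robot.snapshot("side");cv2.imwrite("pics/s10.png",cv2.resize(p[60:220,340:540,::-1],None,fx=4,fy=3.7,interpolation=cv2.INTER_CUBIC))
p,d=robot.snapshot("wrist");cv2.imwrite("pics/w10.png",p[:,:,::-1])
E
```

```text
t 19.98 tcp [ 0.443 -0.304  0.267] rot [-3.136  0.007 -0.05 ] F [-0.465  0.588 -0.175] w 0.0565
shift [0.016 0.006 0.161] turn [-0.004  0.005  0.003]
```

View pics/w10.png

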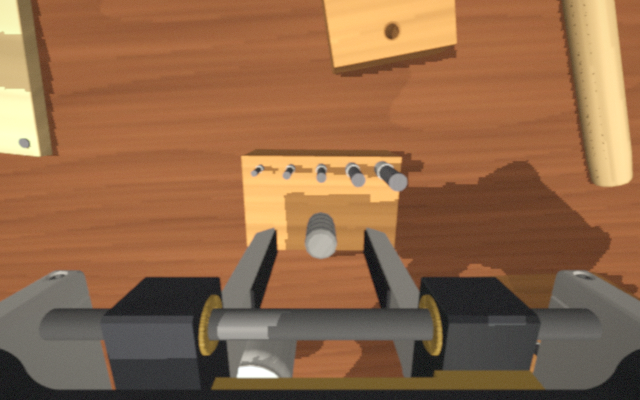

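The knob is centred between the fingers at (321,238). I descend and grip.

Emit:
move_arm(increments=[[[0.6,0,0,0.1,0,0,0],[0.6,0.005,0,0.19,0,0,0],[0.5,0.005,0,0.19,0,0,0],[0.2,0.005,0,0.19,0,0,0],[0,0.005,0,0.19,0,0,0],[0,0.005,0,0.19,0,0,0],[0,0.005,0,0.19,0,0,0],[0,0.005,0,0.19,0,0,0]]])

```text
time: 20.75
tool_pos: [0.4447, -0.3055, 0.2534]
ee_rot: [-3.142, -0.001, -0.054]
wrist_force: [0.1, 1.6, 1.3]
width: 0.0197
```

Emit:
move_arm(increments=[[[0,0,0,0,0,0,0],[0,0,0,0,0,0,0],[0,0,0,0,0,0,0],[0,0,0,0,0,0,0]]])

```text
time: 21.08
tool_pos: [0.4447, -0.3055, 0.2535]
ee_rot: [3.141, -0.001, -0.054]
wrist_force: [-0.4, 1.4, 3.4]
width: 0.0192
```

Emit:
move_arm(increments=[[[0,0,0,-0.15,0,0,0],[0,0,0,-0.35,0,0,0],[0,0,0,-0.7,0,0,0],[0,0,0,-1,0,0,0],[0,0,0,-1,0,0,0],[0,0,0,-1,0,0,0]]])

```text
time: 21.58
tool_pos: [0.4449, -0.3059, 0.3549]
ee_rot: [3.138, -0.004, -0.054]
wrist_force: [0.5, -0.6, -0.5]
width: 0.0196
```

```bash
python3 - <<'E'
from h import *
from bench import robot
import cv2
go((.5755,-.0575,.17),-.054)
p,d=robot.snapshot("side");cv2.imwrite("pics/s11.png",cv2.resize(p[40:220,330:560,::-1],None,fx=3,fy=3,interpolation=cv2.INTER_CUBIC))
c=robot.camera_params("wrist");p,d=robot.snapshot("wrist");cv2.imwrite("pics/w11.png",p[:,:,::-1]);np.savez("pics/w11_cam.npz",**c)
E
```

```text
t 21.58 tcp [ 0.445 -0.306  0.355] rot [ 3.138 -0.004 -0.054] F [ 0.492 -0.562 -0.495] w 0.0196
shift [ 1.171 -2.551  0.045] turn [ 0.002 -0.002  0.   ]
```

View pics/w11.png

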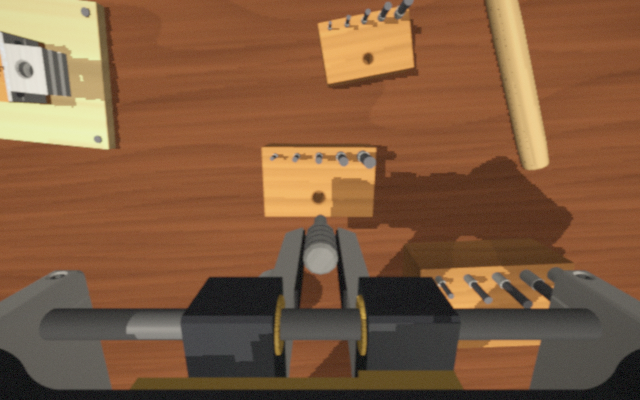

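View pics/s11.png

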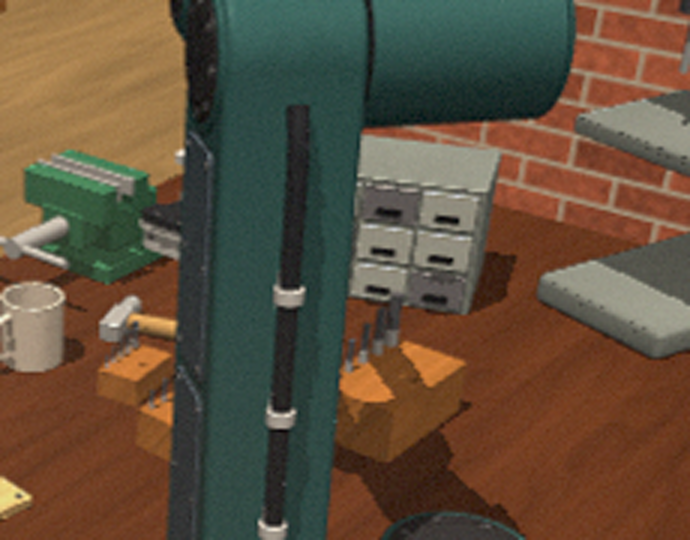

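The pin is held, its knob top at (320,258), and the stand hole is empty at (318,198). I carry it to the lug.

Emit:
move_arm(increments=[[[0,0.1,-0.3,0,0,0,0],[0,0.3,-0.7,0,0,0,0],[0,0.45,-1,0,0,0,0],[0,0.45,-1,0,0,0,0]]])

```text
time: 22.02
tool_pos: [0.4966, -0.2033, 0.3501]
ee_rot: [-3.136, 0.003, -0.047]
wrist_force: [-0.0, 1.0, -0.9]
width: 0.0194
```

Emit:
move_arm(increments=[[[0,0.1,-0.4,0,0,0,0],[0,0.3,-0.8,0,0,0,0],[0,0.45,-1,0,0,0,0],[0,0.45,-1,0,0,0,0]]])

```text
time: 22.35
tool_pos: [0.5467, -0.107, 0.3501]
ee_rot: [-3.138, 0.003, -0.048]
wrist_force: [0.7, -0.7, -1.2]
width: 0.0194
```

Emit:
move_arm(increments=[[[0,0.1,-0.3,0,0,0,0],[0,0.28,-0.55,0.1,0,0,0],[0,0.28,-0.55,0.2,0,0,0],[0,0.28,-0.55,0.2,0,0,0],[0,0.28,-0.55,0.2,0,0,0],[0,0.28,-0.55,0.2,0,0,0]]])

```text
time: 22.85
tool_pos: [0.5756, -0.0585, 0.3322]
ee_rot: [3.141, 0.002, -0.055]
wrist_force: [-0.1, -0.3, -0.5]
width: 0.0195
```

```bash
python3 - <<'E'
from h import *
from bench import robot
import cv2
go((.5765,-.0575,.0845),-.054)
p,d=robot.snapshot("side");cv2.imwrite("pics/s12.png",cv2.resize(p[120:240,250:390,::-1],None,fx=5,fy=5,interpolation=cv2.INTER_CUBIC))
c=robot.camera_params("wrist");p,d=robot.snapshot("wrist");cv2.imwrite("pics/w12.png",p[:,:,::-1]);np.savez("pics/w12_cam.npz",**c)
E
```

```text
t 22.85 tcp [ 0.576 -0.058  0.332] rot [ 3.141  0.002 -0.055] F [-0.055 -0.324 -0.495] w 0.0195
shift [ 0.01  -0.011  0.677] turn [ 0.     0.001 -0.001]
```

View pics/s12.png

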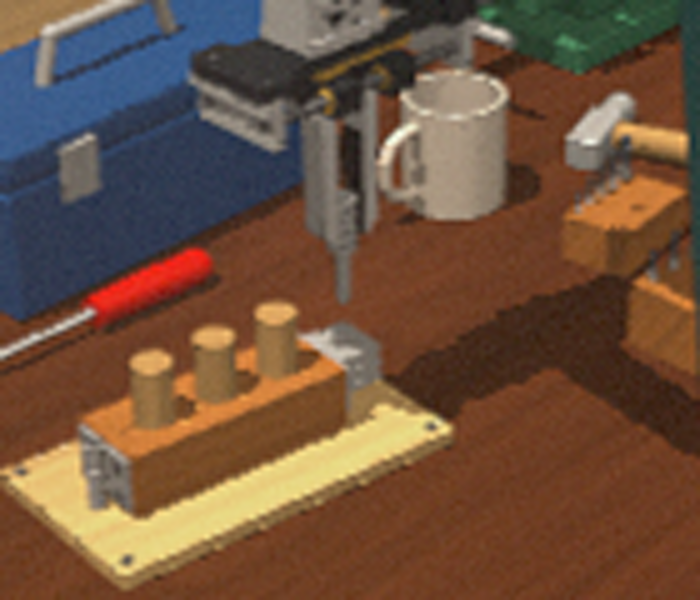

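View pics/w12.png

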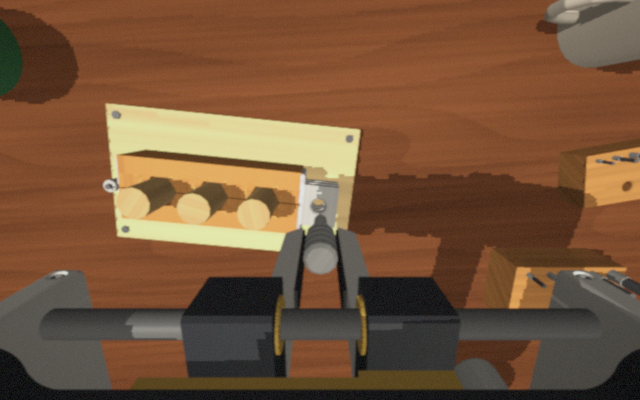

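```bash
python3 - <<'E'
from h import *
import cv2
np.set_printoptions(precision=4,suppress=True)
for n,a in (("w11",(300,180)),("w12",(295,180))):
    p=cv2.imread(f"pics/{n}.png");cv2.imwrite(f"pics/{n}c.png",cv2.resize(p[a[1]:a[1]+60,a[0]:a[0]+60],None,fx=8,fy=8,interpolation=cv2.INTER_CUBIC))
a=cv2.imread("pics/w11c.png");b=cv2.imread("pics/w12c.png");cv2.imwrite("pics/wc.png",cv2.resize(np.hstack([a,b]),(800,400)))
E
```

```text
(no output)
```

View pics/wc.png

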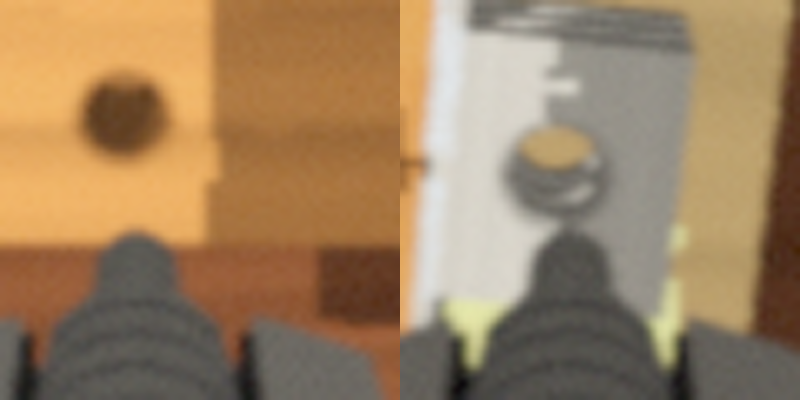

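```bash
python3 - <<'E'
from h import *
np.set_printoptions(precision=4,suppress=True)
h1=ray(cam("w11"),(318.0,196.6),.046); h2=ray(cam("w12"),(318.1,205.3),.057)
print(h1,h2, "move", h2-h1,"tcp goal",np.array([.4449,-.3057])+(h2-h1)[:2])
E
```

```text
[ 0.4453 -0.3045  0.046 ] [ 0.5765 -0.0577  0.057 ] move [0.1312 0.2468 0.011 ] tcp goal [ 0.5761 -0.0589]
```

The lug hole is directly below, at (318,205). By relative measurement the offset is under 0.5 mm, and the three lugs are aligned since the board shows through. I descend in stages.

Emit:
move_arm(increments=[[[0,0,0,0.1,0,0,0],[0,0,0,0.22,0,0,0],[0,0,0,0.3,0,0,0],[0,0,0,0.36,0,0,0],[0,0,0,0.4,0,0,0],[0,0,0,0.4,0,0,0]]])

```text
time: 23.45
tool_pos: [0.5758, -0.0572, 0.2911]
ee_rot: [-3.141, 0.003, -0.054]
wrist_force: [0.4, -0.5, -0.3]
width: 0.0196
```

Emit:
move_arm(increments=[[[0,0,0.01,0.05,0,0,0],[0,0,0.01,0.12,0,0,0],[0,0,0.01,0.18,0,0,0],[0,0,0.01,0.23,0,0,0],[0,0,0.01,0.24,0,0,0],[0,0,0.01,0.24,0,0,0]]])

```text
time: 23.95
tool_pos: [0.5759, -0.0582, 0.2682]
ee_rot: [3.142, 0.001, -0.054]
wrist_force: [0.6, 0.3, -1.5]
width: 0.0191
```

```bash
python3 - <<'E'
from h import *
from bench import robot
import cv2
go((.5765,-.0575,.0845),-.054)
p,d=robot.snapshot("side");cv2.imwrite("pics/s13.png",cv2.resize(p[120:240,250:390,::-1],None,fx=5,fy=5,interpolation=cv2.INTER_CUBIC))
E
```

```text
t 23.95 tcp [ 0.576 -0.058  0.268] rot [ 3.142  0.001 -0.054] F [ 0.609  0.328 -1.529] w 0.0191
shift [ 0.005 -0.008  0.037] turn [0.    0.001 0.   ]
```

View pics/s13.png

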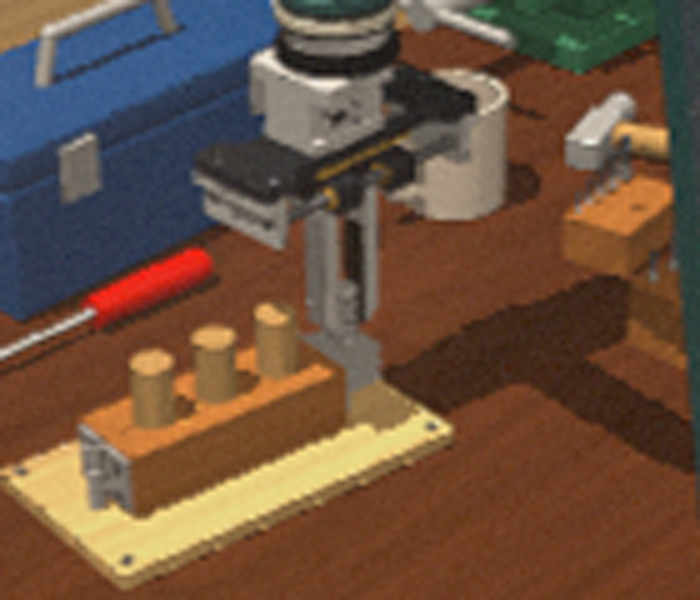

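Emit:
move_arm(increments=[[[0,0,0,0.02,0,0,0],[0,0,0,0.035,0,0,0],[0,0,0,0.045,0,0,0],[0,0,0,0.045,0,0,0]]])

```text
time: 24.33
tool_pos: [0.5762, -0.0583, 0.2646]
ee_rot: [3.141, -0.0, -0.054]
wrist_force: [0.8, 1.0, -2.0]
width: 0.0192
```

Emit:
move_arm(increments=[[[0,0,0,0.01,0,0,0],[0,0,0,0.02,0,0,0],[0,0,0,0.02,0,0,0]]])

```text
time: 24.58
tool_pos: [0.5761, -0.0582, 0.2644]
ee_rot: [3.141, -0.001, -0.054]
wrist_force: [-2.6, 1.1, 6.3]
width: 0.0193
```

The knob is seated: contact at z 0.2644 against 0.2645 predicted, with Fz +6 N. I open just a little, since a blank stands near, and rise.

Emit:
move_arm(increments=[[[0.3,0,0,-0.01,0,0,0],[0.35,0,0,-0.01,0,0,0],[0.35,0,0,-0.01,0,0,0],[0.35,0,0,-0.01,0,0,0],[0.35,0,0,-0.3,0,0,0],[0.35,0,0,-0.7,0,0,0],[0.35,0,0,-0.9,0,0,0],[0.35,0,0,-0.9,0,0,0]]])

```text
time: 25.25
tool_pos: [0.5772, -0.0585, 0.3591]
ee_rot: [3.14, -0.012, -0.054]
wrist_force: [0.8, 0.1, 2.0]
width: 0.033
```

```bash
python3 - <<'E'
from h import *
from bench import robot
import cv2
p,d=robot.snapshot("side");cv2.imwrite("pics/s14.png",cv2.resize(p[120:240,250:390,::-1],None,fx=5,fy=5,interpolation=cv2.INTER_CUBIC))
c=robot.camera_params("wrist");p,d=robot.snapshot("wrist");cv2.imwrite("pics/w14.png",p[:,:,::-1]);np.savez("pics/w14_cam.npz",**c)
C=np.array([.5905,.0310]);ey=np.array([.149,.989])
for y in (-.017,.006,.029): print(y,C+ey*y)
go((.5871,.0083,.041),1.421)
E
```

```text
-0.017 [0.587967 0.014187]
0.006 [0.591394 0.036934]
0.029 [0.594821 0.059681]
t 25.35 tcp [ 0.576 -0.058  0.353] rot [ 3.141 -0.002 -0.054] F [ 0.039  0.706 -0.619] w 0.0328
shift [ 0.07  -0.671  1.321] turn [ 0.001 -0.001 -0.939]
```

View pics/s14.png

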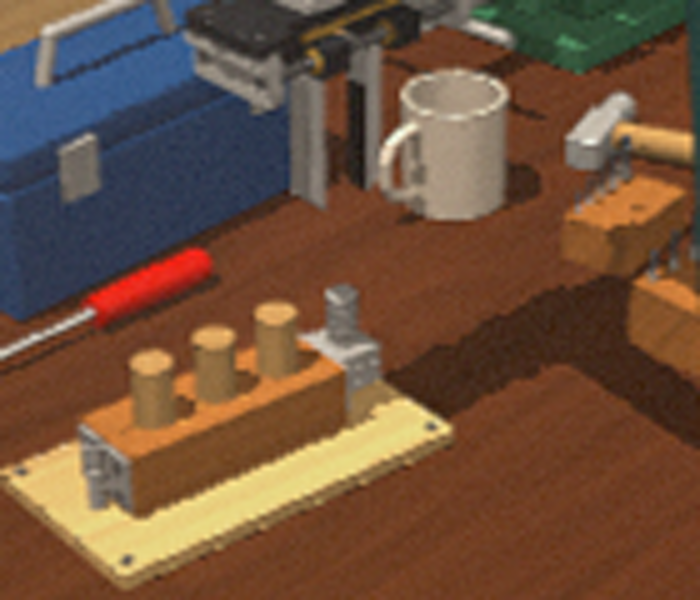

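View pics/w14.png

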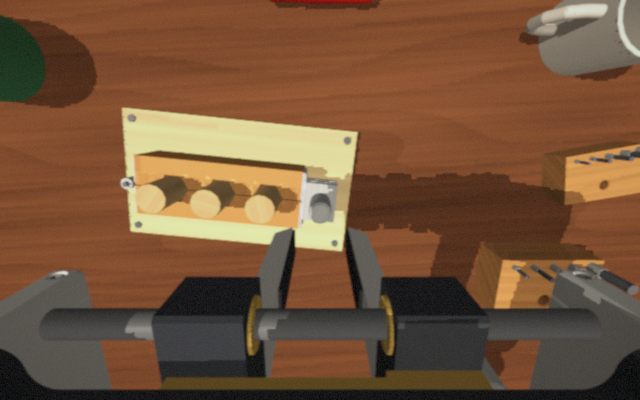

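The pin stands with its knob resting on the top lug, at (340,312) in the side crop. Now I turn and place the fingers for the final squeeze.

Emit:
move_arm(increments=[[[0.6,0.05,-0.2,0,0,0,-0.07],[1,0.08,-0.5,0,0,0,-0.14],[1,0.08,-0.72,0,0,0,-0.21],[1,0.08,-0.72,0,0,0,-0.28],[1,0.08,-0.72,0,0,0,-0.35],[1,0.08,-0.72,0,0,0,-0.42],[1,0.08,-0.72,0,0,0,-0.49],[1,0.08,-0.72,0,0,0,-0.5]]])

```text
time: 26.02
tool_pos: [0.5876, 0.0134, 0.3493]
ee_rot: [-3.138, 0.004, 0.734]
wrist_force: [-0.4, -0.7, -0.6]
width: 0.0828
```

Emit:
move_arm(increments=[[[1,0,0,0,0,0,-0.07],[1,0,0,0,0,0,-0.14],[1,0,0,0,0,0,-0.21],[1,0,0,0,0,0,-0.28],[1,0,0,0,0,0,-0.35],[1,0,0,0,0,0,-0.42],[1,0,0,0,0,0,-0.44],[1,0,0,0,0,0,-0.44]]])

```text
time: 26.68
tool_pos: [0.5877, 0.0131, 0.3504]
ee_rot: [-3.138, 0.0, 1.421]
wrist_force: [-0.0, -0.5, 0.4]
width: 0.0938
```

```bash
python3 - <<'E'
from h import *
from bench import robot
import cv2
c=robot.camera_params("wrist");p,d=robot.snapshot("wrist");cv2.imwrite("pics/w15.png",p[:,:,::-1]);np.savez("pics/w15_cam.npz",**c)
go((.588,.0142,.041),1.421)
E
```

```text
t 26.73 tcp [0.588 0.013 0.351] rot [-3.139  0.     1.42 ] F [-0.526 -0.295  0.855] w 0.0939
shift [0.011 0.005 1.296] turn [-0.002  0.    -0.001]
```

View pics/w15.png

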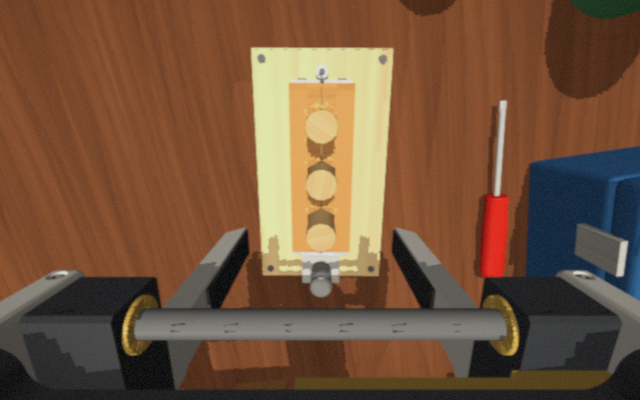

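The fingers straddle the jig symmetrically, with the halves at columns 290–353. I descend and close.

Emit:
move_arm(increments=[[[1,0.01,0,0.2,0,0,0],[1,0.01,0,0.5,0,0,0],[1,0.01,0,0.8,0,0,0],[1,0.01,0,1,0,0,0],[1,0.01,0,1,0,0,0],[1,0.01,0,1,0,0,0]]])

```text
time: 27.23
tool_pos: [0.5875, 0.0142, 0.2506]
ee_rot: [-3.137, 0.0, 1.421]
wrist_force: [0.7, 0.3, 0.4]
width: 0.0938
```

Emit:
move_arm(increments=[[[1,0,0,0.1,0,0,0],[1,0,0,0.2,0,0,0],[1,0,0,0.28,0,0,0],[1,0,0,0.28,0,0,0],[1,0,0,0.28,0,0,0]]])

```text
time: 27.65
tool_pos: [0.5879, 0.0142, 0.224]
ee_rot: [-3.141, 0.0, 1.423]
wrist_force: [-0.7, -0.2, 1.6]
width: 0.0936
```

```bash
python3 - <<'E'
from h import *
from bench import robot
import cv2
p,d=robot.snapshot("side");cv2.imwrite("pics/s16.png",cv2.resize(p[120:240,250:390,::-1],None,fx=5,fy=5,interpolation=cv2.INTER_CUBIC))
go((.588,.0142,.041),1.421)
E
```

```text
t 27.70 tcp [0.588 0.014 0.225] rot [3.141 0.    1.423] F [-0.261 -0.551  0.204] w 0.0940
shift [-0.    -0.002  0.036] turn [0.    0.    0.001]
```

View pics/s16.png

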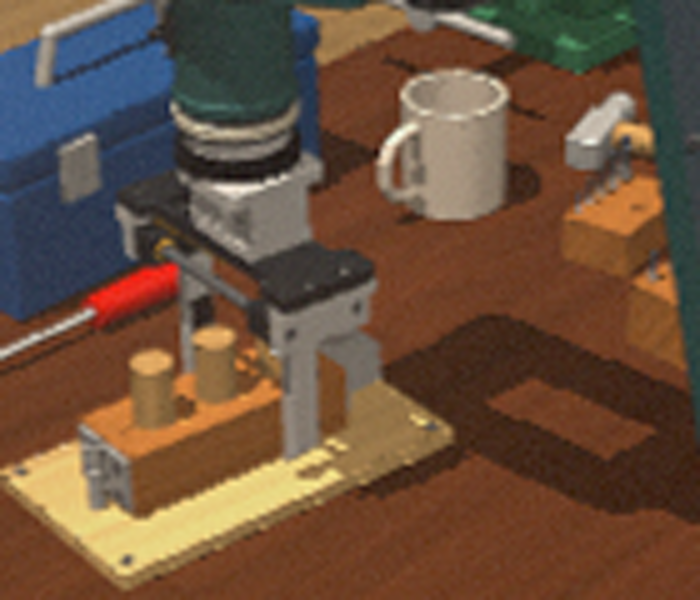

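The fingers are outside both halves. I squeeze.

Emit:
move_arm(increments=[[[0.7,0,0,0,0,0,0],[0.5,0,0,0,0,0,0],[0,0,0,0,0,0,0],[0,0,0,0,0,0,0],[0,0,0,0,0,0,0],[0,0,0,0,0,0,0],[0,0,0,0,0,0,0],[0,0,0,0,0,0,0]]])

```text
time: 28.37
tool_pos: [0.5878, 0.0142, 0.2245]
ee_rot: [-3.14, 0.0, 1.423]
wrist_force: [-2.1, -0.3, 1.8]
width: 0.0575
```

Emit:
move_arm(increments=[[[0,0,0,0,0,0,0],[0,0,0,0,0,0,0],[0,0,0,0,0,0,0],[0,0,0,0,0,0,0],[0,0,0,0,0,0,0],[0,0,0,0,0,0,0],[0,0,0,0,0,0,0],[0,0,0,0,0,0,0]]])

```text
time: 29.03
tool_pos: [0.5878, 0.0142, 0.2245]
ee_rot: [-3.141, 0.0, 1.423]
wrist_force: [-4.9, 0.4, 5.1]
width: 0.0579
```

```bash
python3 - <<'E'
from h import *
from bench import robot
import cv2
p,d=robot.snapshot("side");cv2.imwrite("pics/s17.png",p[:,:,::-1]);cv2.imwrite("pics/s17c.png",cv2.resize(p[120:240,250:390,::-1],None,fx=5,fy=5,interpolation=cv2.INTER_CUBIC))
go((.588,.0142,.041),1.421)
p,d=robot.snapshot("wrist");cv2.imwrite("pics/w17.png",p[:,:,::-1])
p,d=robot.snapshot("top");cv2.imwrite("pics/t17.png",p[:,:,::-1])
E
```

```text
t 29.08 tcp [0.588 0.014 0.225] rot [-3.141  0.     1.423] F [-5.211  0.4    4.813] w 0.0577
shift [-0.     0.001  0.036] turn [-0.001  0.     0.001]
```

View pics/s17c.png

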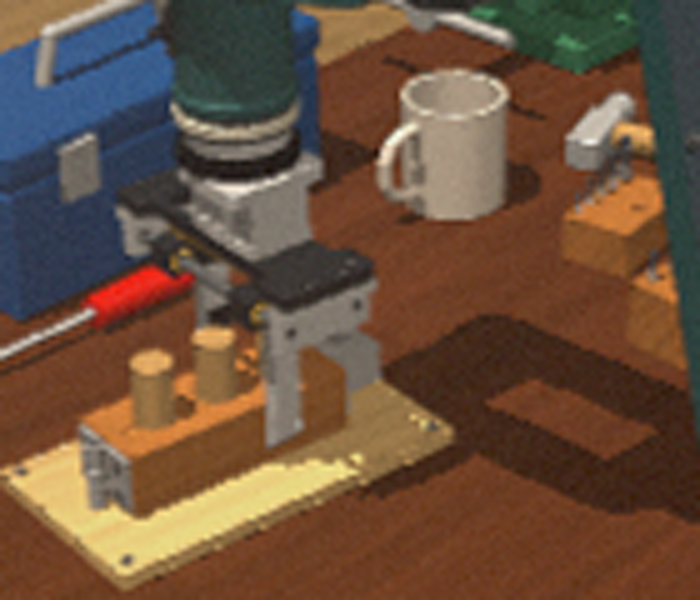

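View pics/t17.png

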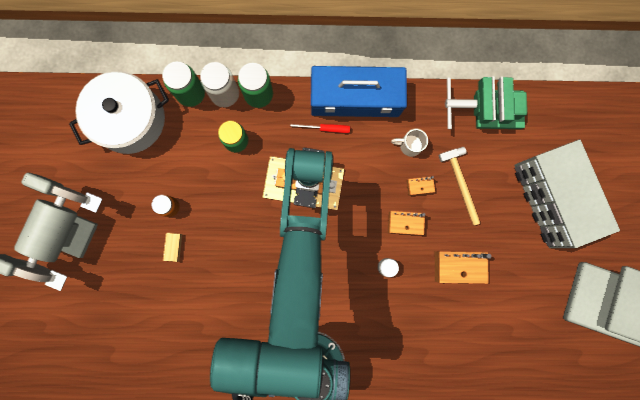

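View pics/w17.png

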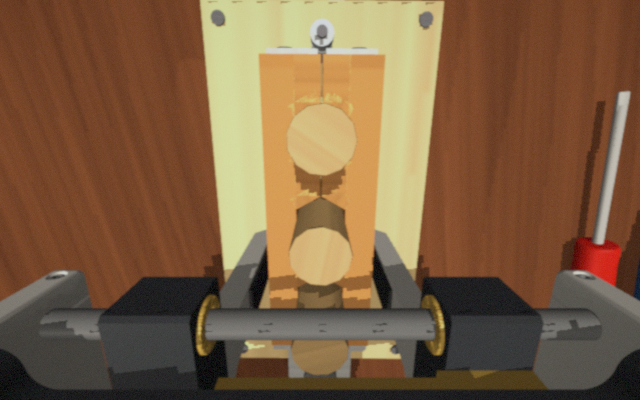

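The jaws have stopped at 57.7 mm, which fits halves shut to 58 mm. The blanks are in a row and the bystanders have not moved. I hand the job in.

```bash
python3 -c "
from bench import robot
print(robot.close_job())"
```

```text
the job is handed in; nothing more can be done
None
```

The job is handed in at about 29 s of the 72 s allowed, with the gripper still squeezing the closed jig; no verdict was reported.

I stood both loose blanks in the middle and lug-end grooves, in line with the first, and swung the loose half shut on all three. I then took the pin from the middle-sized stand and pushed it down until its knob rested on the top lug. Last, I gripped the two halves between the fingers.

**Final checks:**
- **Squeeze:** the jaws stopped at 57.7 mm, against 58 mm expected for a shut jig. The net wrist force was about 7 N.
- **Pin:** the knob met the lug at the predicted height, and the picture after release showed it resting there. In the last pictures the gripper hid it.
- **Blanks:** the last wrist picture shows all three in one row.
- **Bystanders:** nothing else on the bench appears to have moved in the last top view.

No check failed. The camera estimates of the lug hole differed by 2 to 3 mm, so I placed the pin by its offset from its old hole in the stand, and it went in without noticeable resistance.

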